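Pack specimen plates into a storage case and pin the lid

ROBOT

A 6-joint arm with a two-finger parallel gripper is mounted at the origin on the work surface. World frame = base frame: x ahead of the robot, y to its left, z up, the work surface at z = 0. Lengths are in mm, angles in rad, forces in N, time in s.
With the tool pointing down it reaches from about 350 to 775 mm from the base axis. Payload 7.3 kg.
Tool frame: the origin (TCP) lies midway between the tips of the shut fingers; the grasp point (between the pads) lies 19 mm behind it; z points along the fingers, y is the line along which they close (so a half turn about z gives the same grasp; the last joint's range is limited). The gripper opens to 92 mm and grips with 3 to 60 N. Pads are 19 mm wide; open, the fingers measure 130 mm over their backs; the gripper's body (75 mm by 190 mm) begins 47 mm behind the grasp point.
Start: joints at [1.081, 0.342, 1.524, -0, 1.275, -0.146], TCP at [176.947, 494.304, 205.441] pointing down, gripper open.
Joint ranges: [-2.53, 2.53], [-0.77, 2.02], [0.04, 2.7], [-1, 4.14], [0.28, 2.66], [-3.11, 3.11]. Speed limits (rad/s): [2.57, 2.57, 3.14, 3.14, 3.14, 3.14].

INTERFACE

Orientations are given as [roll, pitch, yaw] about the fixed x, y, z axes, in that order (R = Rz(yaw) Ry(pitch) Rx(roll)).
In Python, from plant import bot gives the robot as it stands.
- The arm moves only by the tool servo_tool, never from a script. Its argument "deltas" is a list of rows, each a list of 2 entries, a list of its own where there are three numbers: the shift along the tool's x, y, z in m, then the turn, a rotation vector about the tool's x, y, z in degrees. A call has 1 to 20 rows; each row shifts and turns the commanded pose from where the row before left it, along the tool's axes as they then stand; what a row does not reach is not made up. A row lasts 1/8 s, in which the tool goes at most 62.5 mm and 10.7 degrees, less where a joint would pass 70% of its speed; a pose out of reach is approached as far as the arm can. A call with a gripper value outside its range is refused whole. "fingers" is the opening, from 0 (shut) to 1 (fully open), set as the call begins (left out, the last holds). The fingers move at their own pace and stop on an object; the grip force is fixed at half the most. Time passes only in rows, so rows that do not move let the fingers close. It gives the time, the measured TCP pose, the force, the opening and the grip force at its end, in the units of the state.
- bot.get_obs(): the state, without advancing time (a new reading comes with each control period).
- bot.capture(name): name is "scene" or "top" or "wrist"; returns the picture (480x640x3 uint8, red, green, blue); there is no depth.
- bot.camera_model(name): a dict with "mtx" (3x3 intrinsics, pixels), "xyz" and "rotation" of the camera in the world. Camera axes: x right, y down, z forward; pixel columns grow to the right and rows downward; lengths in mm; the calibration is good to about 2 mm. A picture is of the moment at which its call begins: read the wrist's pose just before it. camera_model takes no time and is no camera call; for the wrist camera it gives the pose at the moment of the call.
- bot.close_job(): hands the job in; it is judged then, once.
The state is a dict: "time": time; "joint_positions": joint angles; "dq": joint speeds; "tau": joint torques, N m; "tool_pos": TCP position; "tcp_rot": TCP orientation; "contact_force": force on the tool from outside, world axes, zero at the start; "moment": the same for the moment, N m; "grip_width": finger opening in mm; "finger_force": force on a finger pad.
Only numpy, scipy, OpenCV 4.12 (cv2) and the standard library are available. Lean on these libraries where they do the work, as an engineer would, in place of code of your own. Each camera call takes 0.05 s, during which the arm holds its last target. There are 200 camera calls.

TASK

Pack the specimen plates for storage: stand every plate from the wooden drying rack upright and fully down in a slot of its own in the grey case, and lay the round metal tin flat in the empty compartment at the end of the case. Then swing the lid fully shut so that its tab drops behind the front rim, and lock it by pushing the pin through all three hasp eyelets, from the end away from the tin, until its black grip meets the first one. Let go of everything and leave the other things on the bench where they are.

Things in the scene. Friction and masses are not known exactly. Their poses are not given: they have to be found in the camera images.
- case: fixed grey case, open on top, 130 (x) x 210 (y) x 42 mm high, walls 4 mm, floor 5 mm; origin under its centre, +x the hinge side. White slotted insert, top at z 27 mm, from y -101 to +36 mm; from y +36 to +101 the tin compartment, 122 mm wide. Lid hinged on the +x wall; hasp outside the -x wall near its -y end: two fixed steel eyelets, a third on the lid between them when shut
- slot0 (a point): slot 0 of the case: centre of the slot's floor, 5 mm above the bench; the slot is 50.4 mm along the case's x and 12.4 mm along its y, 22 mm deep with a 4 mm chamfer round its mouth; slots are 34 mm apart along y
- slot1 (a point): slot 1 of the case: centre of the slot's floor, 5 mm above the bench; the slot is 50.4 mm along the case's x and 12.4 mm along its y, 22 mm deep with a 4 mm chamfer round its mouth; slots are 34 mm apart along y
- slot2 (a point): slot 2 of the case: centre of the slot's floor, 5 mm above the bench; the slot is 50.4 mm along the case's x and 12.4 mm along its y, 22 mm deep with a 4 mm chamfer round its mouth; slots are 34 mm apart along y
- slot3 (a point): slot 3 of the case: centre of the slot's floor, 5 mm above the bench; the slot is 50.4 mm along the case's x and 12.4 mm along its y, 22 mm deep with a 4 mm chamfer round its mouth; slots are 34 mm apart along y
- hasp (a point): centre of the outer face of the outermost eyelet, 54 mm above the bench; axes as the case's. The pin goes in here towards +y. Three steel eyelets 6 mm thick, 24 mm square, hole diameter 11.6 mm, their middles 3, 13 (the lid's, when shut) and 23 mm in; the common axis runs 16 mm in front of the case's front face. Free space beyond (y < 0)
- lid (a joint): angle of the lid, rad: 0 fully shut, grows as it opens, to 1.9; starts open; a stiff hinge, it stays where it is left, a push of about 2 N at the edge moves it
- lid_hinge (a point): middle of the lid's hinge axis (y), on top of the case's far wall; the axes turn with the lid and shut are those of the case. The lid is a cover 130 x 210 x 36 mm with 3 mm side walls; in this frame its top face is at z = 36 mm, its front edge at x = -130 mm; shut, its top is 78 mm above the bench
- lid_tab (a point): lower edge of the 60 mm wide tab at the lid's front; shut, it is 14 mm below the front rim, inside the wall
- rack: fixed low wooden drying rack 86 (x) x 164 (y) x 22 mm high; four plate slots 38 mm apart along its y, floor 4 mm above the bench; origin under its centre
- plate0: dark steel specimen plate with glass on its faces, 46 (x) x 8 (y) x 64 mm (z), 60 g, standing upright in the rack at the start; origin at the centre of its lower edge; may be absent
- plate1: dark steel specimen plate with glass on its faces, 46 (x) x 8 (y) x 64 mm (z), 60 g, standing upright in the rack at the start; origin at the centre of its lower edge; may be absent
- plate2: dark steel specimen plate with glass on its faces, 46 (x) x 8 (y) x 64 mm (z), 60 g, standing upright in the rack at the start; origin at the centre of its lower edge; may be absent
- plate3: dark steel specimen plate with glass on its faces, 46 (x) x 8 (y) x 64 mm (z), 60 g, standing upright in the rack at the start; origin at the centre of its lower edge; may be absent
- tin: round flat metal tin of drying agent, diameter 45.6 mm, 22 mm high; origin at the centre of its underside
- pin: lock pin lying on the bench: black square grip 14 (x) x 40 (y) x 14 mm (z), origin under the grip's centre; a steel shaft 7 mm in diameter, 64 mm long, its last 8 mm tapered to 3 mm, sticks out of the grip's +y end, axis 7 mm above the origin
- pin_tip (a point): point of the pin's shaft, 84 mm from the grip's centre
- pin_face (a point): where the shaft leaves the grip, 20 mm from the grip's centre; comes to the outermost eyelet when the pin is home
- spray: bystander: spray can, diameter 52 mm, 160 mm high
- jar: bystander: glass jar, diameter 64 mm, 75 mm high
- cup: bystander: white mug, diameter 72 mm, 80 mm high
- wrench: bystander: wrench 160 mm long
- driver: bystander: screwdriver 170 mm long
- collar: bystander: steel shaft collar, diameter 48 mm, bore 24 mm, 14 mm high
There are look-alikes about, which are no part of the job. There is more than one size of the tin; the one meant has the size given above.

How it is judged:
By the outcome, as a careful person would: the job done as asked, in the order asked, and still so for the second after the job is handed in, with the robot touching nothing.
Of plate0, plate1, plate2, plate3 only 2 to 4 are there at a start; the rules pass over those that are not, and their reading is None.
At some moment in a run one of tin, pin may be knocked a few centimetres aside while the robot is not near it.
It also fails if it takes over 210 s, if anything falls off the work surface, if the arm or the gripper's body presses on something with over 40 N, if the wrist force passes 120 N, or if a joint passes its speed limit or range.

## Working session

There is one attempt and no reset: what is moved stays moved. The work goes in short steps, Python scripts to look and compute and a tool call to move; the robot and the scene stay as the last step left them, time stands still between calls to the robot, and variables do not carry over. Pictures are saved under pics/ and viewed, at most 14 in all, crops included, and the job is handed in when it is done.

Besides the shell and the picture viewer there is one more tool, called after ">>>" as a command line: name --argument value ..., lists and objects as JSON in quotes. servo_tool: Moves the arm, as the interface text tells. Its arguments: {"type":"object","properties":{"deltas":{"type":"array"},"fingers":{"type":"number"}},"required":["deltas"]}

```bash
ls; mkdir -p pics; python3 - <<'E'
from plant import bot
import cv2,numpy as np
for n in("scene","top","wrist"):
    im=bot.capture(n); cv2.imwrite(f"pics/{n}0.png",im[:,:,::-1])
    m=bot.camera_model(n); print(n,np.round(m["mtx"],1).tolist(),np.round(m["xyz"],1).tolist(),np.round(m["rotation"],3).tolist())
o=bot.get_obs();print(o)
E
```

```text
pics
scene [[504.8, 0.0, 316.4], [0.0, 504.8, 239.5], [0.0, 0.0, 1.0]] [985.9, 393.3, 708.7] [-2.357, 0.021, 2.433]
top [[446.9, 0.0, 323.2], [0.0, 446.9, 243.0], [0.0, 0.0, 1.0]] [491.7, -87.5, 826.8] [-3.057, 0.009, -1.572]
wrist [[344.4, 0.0, 323.9], [0.0, 344.4, 238.4], [0.0, 0.0, 1.0]] [105.2, 520.1, 383.6] [2.854, 0.002, 1.227]
{'time': 0.15, 'joint_positions': array([ 1.08100540e+00,  3.42571315e-01,  1.52474122e+00,  1.50116079e-05,
        1.27538715e+00, -1.46003034e-01]), 'dq': array([ 0.00123885, -0.00173456, -0.00123953,  0.00159283, -0.00046941,
        0.00249552]), 'tau': array([ 1.05156367e-03, -4.31470692e+01, -2.44350851e+01,  7.17348419e-02,
        5.37915726e-02, -7.39338225e-05]), 'tool_pos': array([176.78855069, 494.02244129, 204.91981672]), 'tcp_rot': array([-3.14049949e+00, -1.75259400e-04,  2.79780028e+00]), 'contact_force': array([ 0.254657  , -0.38549753, -0.26050438]), 'moment': array([-0.06413552, -0.01029051,  0.00705709]), 'finger_force': 0.0, 'grip_width': 91.89965686226127}
```

View pics/top0.png

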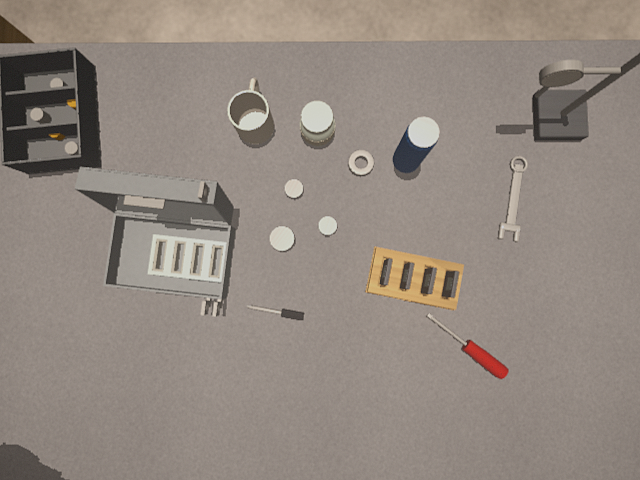

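View pics/scene0.png

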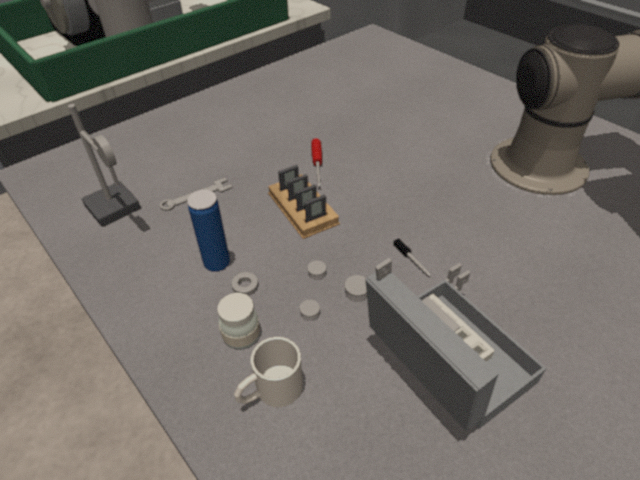

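The top view shows the case at about (168,240) px with the white insert at (188,259) and the hasp at (212,307). The rack at (415,278) holds four plates, so every slot gets filled. Discs sit at (293,188), (282,239) and (328,226), with the black-gripped pin at (275,312). Next I measure them.

```bash
cat >h.py <<'E'
from plant import bot
import cv2,numpy as np
from scipy.spatial.transform import Rotation as Ro
def cam(n):
    m=bot.camera_model(n); return np.array(m["mtx"]),np.array(m["xyz"],float),Ro.from_euler("xyz",m["rotation"]).as_matrix()
def ray(c,px,z):
    K,p,R=c; px=np.atleast_2d(np.asarray(px,float))
    d=np.c_[px,np.ones(len(px))]@np.linalg.inv(K).T@R.T
    return p+d*((z-p[2])/d[:,2])[:,None]
def proj(c,X):
    K,p,R=c; q=(np.atleast_2d(X)-p)@R@K.T; return q[:,:2]/q[:,2:]
def blobs(mask,amin,amax=1e9):
    cs,_=cv2.findContours(mask.astype(np.uint8),cv2.RETR_EXTERNAL,cv2.CHAIN_APPROX_NONE)
    return [c[:,0,:] for c in cs if amin<cv2.contourArea(c)<amax]
def rect(c,cn,z):
    r=cv2.minAreaRect(ray(c,cn,z)[:,:2].astype(np.float32)); return r
def go(pos,yaw):
    "delta in tool axes (m) and turn (deg) from the present pose to a tool-down pose"
    o=bot.get_obs(); R=Ro.from_euler("xyz",o["tcp_rot"]); T=Ro.from_euler("xyz",[np.pi,0,yaw])
    print("shift",np.round(R.inv().apply(np.array(pos)-o["tool_pos"])/1000,4),"turn",np.round((R.inv()*T).as_rotvec(degrees=True),2))
E
python3 - <<'E'
from h import *
im=cv2.imread("pics/top0.png");hsv=cv2.cvtColor(im,cv2.COLOR_BGR2HSV).astype(int);H,S,V=hsv[...,0],hsv[...,1],hsv[...,2]
c=cam("top")
m=(S>90)&(H>8)&(H<25)&(V>110)
for b in blobs(m,800): print("rack",b.mean(0),rect(c,b,22))
m=(S<40)&(V>195); 
for b in blobs(m,80): print("white",b.mean(0).round(),[np.round(x,1) for x in rect(c,b,22)],[np.round(x,1) for x in rect(c,b,27)])
m=(V<75)
for b in blobs(m,20,400): print("dark",b.mean(0).round(),[np.round(x,1) for x in rect(c,b,68)],[np.round(x,1) for x in rect(c,b,14)])
E
```

```text
rack [414.20300752 277.94736842] ((496.6964416503906, -243.17605590820312), (164.43994140625, 84.05011749267578), 78.51591491699219)
white [187. 258.] [array([533.9, 166.8]), array([134. ,  71.9]), np.float64(83.5)] [array([533.6, 165.2]), array([133.2,  71.5]), np.float64(83.5)]
white [281. 238.] [array([569.4,  -4.4]), array([41.8, 40. ]), np.float64(89.9)] [array([568.9,  -4.9]), array([41.5, 39.8]), np.float64(89.9)]
white [327. 225.] [array([592.9, -87.7]), array([30.8, 29.2]), np.float64(89.9)] [array([592.2, -87.7]), array([30.7, 29. ]), np.float64(89.9)]
white [293. 188.] [array([661.1, -25.7]), array([31.2, 29.7]), np.float64(89.8)] [array([660.1, -26.1]), array([31. , 29.5]), np.float64(89.8)]
white [360. 162.] [array([ 709.1, -148.5]), array([42.2, 41.1]), np.float64(89.8)] [array([ 707.8, -148.1]), array([41.9, 40.9]), np.float64(89.8)]
white [423. 132.] [array([ 766., -265.]), array([53.4, 54.9]), np.float64(89.0)] [array([ 764.3, -263.9]), array([53. , 54.6]), np.float64(89.0)]
white [316. 116.] [array([796.3, -67.8]), array([57.4, 57. ]), np.float64(44.2)] [array([794.
[... 507 characters left out ...]
y([ 501.3, -217.2]), array([ 8. , 43.1]), np.float64(78.8)] [array([ 501.9, -226.5]), array([ 8.5, 46.2]), np.float64(78.8)]
dark [383. 272.] [array([ 508.1, -182. ]), array([ 5. , 43.2]), np.float64(78.0)] [array([ 509.2, -188.7]), array([ 5.3, 46.3]), np.float64(78.0)]
dark [100. 197.] [array([641.7, 305.2]), array([74.4, 28. ]), np.float64(60.1)] [array([652.3, 333.2]), array([79.7, 30. ]), np.float64(60.1)]
dark [224. 205.] [array([624.2,  93.1]), array([71.5, 24.2]), np.float64(34.0)] [array([633.6, 105.9]), array([76.6, 26. ]), np.float64(34.0)]
dark [ 44. 118.] [array([776.3, 408.5]), array([19.7, 21.1]), np.float64(61.8)] [array([796.5, 443.8]), array([21.1, 22.6]), np.float64(61.8)]
```

```bash
python3 - <<'E'
from h import *
go([480,165,260],np.radians(173.5))
E
```

```text
shift [-0.3964 -0.2076 -0.0549] turn [ -0.06  -0.02 -13.2 ]
```

>>> servo_tool --deltas '[[[-0.0396, -0.0208, -0.0055], [0, 0, 0]], [[-0.0396, -0.0208, -0.0055], [0, 0, 0]], [[-0.0396, -0.0208, -0.0055], [0, 0, 0]], [[-0.0396, -0.0208, -0.0055], [0, 0, 0]], [[-0.0396, -0.0208, -0.0055], [0, 0, 0]], [[-0.0396, -0.0208, -0.0055], [0, 0, 0]], [[-0.0396, -0.0208, -0.0055], [0, 0, 0]], [[-0.0396, -0.0208, -0.0055], [0, 0, 0]], [[-0.0396, -0.0208, -0.0055], [0, 0, 0]], [[-0.0396, -0.0208, -0.0055], [0, 0, 0]], [[0, 0, 0], [0, 0, -6.6]], [[0, 0, 0], [0, 0, -6.6]], [[0, 0, 0], [0, 0, 0]]]' --fingers 1

```text
time: 1.78
tool_pos: [479.6, 164.8, 260.1]
tcp_rot: [-3.141, -0.001, 3.027]
contact_force: [-0.6, -0.3, -0.7]
grip_width: 91.8
finger_force: 0.0
```

```bash
python3 - <<'E'
from h import *
im=bot.capture("wrist"); cv2.imwrite("pics/w1.png",im[:,:,::-1]); m=bot.camera_model("wrist"); print(m["xyz"],m["rotation"]); o=bot.get_obs(); print(o["tool_pos"],o["tcp_rot"])
E
```

```text
[403.94579517 173.86507238 438.87392782] [2.85450235e+00 9.53034824e-04 1.45480304e+00]
[479.53368512 164.97496761 260.20486213] [-3.14158203e+00 -4.79142272e-04  3.02578440e+00]
```

View pics/w1.png

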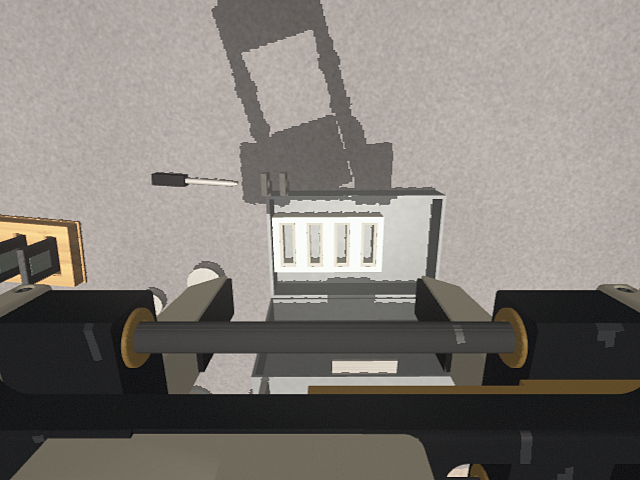

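```bash
python3 - <<'E'
from h import *
im=cv2.imread("pics/w1.png");hsv=cv2.cvtColor(im,cv2.COLOR_BGR2HSV).astype(int);H,S,V=hsv[...,0],hsv[...,1],hsv[...,2]
c=cam("wrist")
m=np.zeros(V.shape,bool); m[205:280,270:390]=(V>225)[205:280,270:390]
for b in blobs(m,500):
    r=rect(c,b,27); print("insert",b.min(0),b.max(0),r)
cs,h=cv2.findContours(m.astype(np.uint8),cv2.RETR_CCOMP,cv2.CHAIN_APPROX_NONE)
for i,k in enumerate(cs):
    if h[0][i][3]>=0 and cv2.contourArea(k)>200:
        print("hole",[np.round(x,1) for x in rect(c,k[:,0,:],27)],k[:,0,:].min(0),k[:,0,:].max(0))
cv2.imwrite("pics/w1c.png",cv2.resize(im[160:310,140:460],None,fx=2.5,fy=2.5,interpolation=cv2.INTER_CUBIC))
E
```

```text
insert [272 217] [384 271] ((533.336669921875, 163.22772216796875), (137.5679931640625, 70.9315414428711), 83.37579345703125)
hole [array([538.2, 213.8]), array([15.8, 51.3]), np.float64(84.0)] [362 224] [375 263]
hole [array([535. , 180.4]), array([15.4, 52.7]), np.float64(82.4)] [335 224] [348 264]
hole [array([530.4, 146.8]), array([16.4, 51.2]), np.float64(83.2)] [308 224] [321 263]
hole [array([527.1, 113.2]), array([16.2, 52.8]), np.float64(81.9)] [281 224] [294 264]
```

View pics/w1c.png

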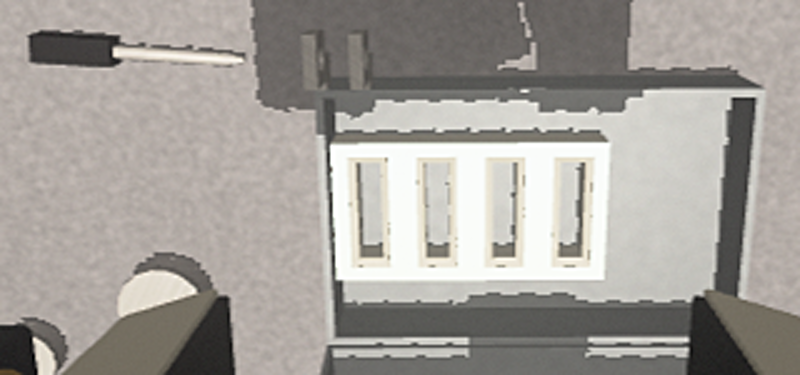

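```bash
python3 - <<'E'
from h import *
K=np.array;c=cam("wrist")
a=np.radians(-6.6);uy=K([-np.sin(a),np.cos(a)]);ux=K([np.cos(a),np.sin(a)])
cc=K([533.3,163.8])+32.5*uy; print("case",cc)
def loc(p,z,n=""): 
    w=ray(c,p,z)[:,:2]; print(n,w.round(1).tolist(),np.round(np.c_[(w-cc)@ux,(w-cc)@uy],1).tolist())
f=lambda x,y:[140+x/2.5,160+y/2.5]
loc([f(302,32),f(323,32),f(348,32),f(370,32),f(303,88),f(325,88)],66,"eyelets top z66")
loc([f(320,97),f(765,90),f(332,345)],42,"rim corners")
loc([f(243,58),f(118,50),f(30,48)],7,"pin tip/face/back z7")
# pin by two heights using top
im=cv2.imread("pics/w1.png");V=im.max(2)
m=np.zeros(V.shape,bool);m[165:195,145:192]=V[165:195,145:192]<70
for b in blobs(m,50): print("grip",[np.round(x,1) for x in rect(c,b,14)],[np.round(x,1) for x in rect(c,b,7)])
E
```

```text
case [537.03545739 196.08461488]
eyelets top z66 [[432.9, 102.2], [433.9, 111.2], [435.1, 121.8], [436.2, 131.1], [456.7, 98.6], [457.8, 108.2]] [[-92.7, -105.2], [-92.7, -96.2], [-92.7, -85.5], [-92.7, -76.1], [-68.6, -106.0], [-68.6, -96.5]]
rim corners [[465.1, 100.9], [485.7, 306.4], [591.0, 86.5]] [[-60.5, -102.8], [-63.6, 103.7], [66.2, -102.6]]
pin tip/face/back z7 [[446.7, 59.5], [435.6, -1.7], [429.5, -45.0]] [[-74.1, -146.1], [-78.1, -208.1], [-79.1, -251.8]]
grip [array([431.4, -20. ]), array([43.3, 14.6]), np.float64(83.4)] [array([431.9, -23.2]), array([44. , 14.8]), np.float64(83.4)]
```

```bash
python3 - <<'E'
from h import *
go([508,-187.3,130],np.radians(168.5))
E
```

```text
shift [-0.069  -0.3466  0.1302] turn [-0.   -0.03  4.86]
```

>>> servo_tool --deltas '[[[-0.0086, -0.0433, 0.0163], [0, 0, 0]], [[-0.0086, -0.0433, 0.0163], [0, 0, 0]], [[-0.0086, -0.0433, 0.0163], [0, 0, 0]], [[-0.0086, -0.0433, 0.0163], [0, 0, 0]], [[-0.0086, -0.0433, 0.0163], [0, 0, 0]], [[-0.0086, -0.0433, 0.0163], [0, 0, 0]], [[-0.0086, -0.0433, 0.0163], [0, 0, 0]], [[-0.0088, -0.0435, 0.0161], [0, 0, 0]], [[0, 0, 0], [0, 0, 4.9]], [[0, 0, 0], [0, 0, 0]]]' --fingers 0.24

```text
time: 3.08
tool_pos: [508.8, -187.3, 129.8]
tcp_rot: [3.141, -0.001, 2.941]
contact_force: [-0.0, -0.3, 0.5]
grip_width: 22.0
finger_force: 0.0
```

```bash
python3 - <<'E'
from h import *
im=bot.capture("wrist"); cv2.imwrite("pics/w2.png",im[:,:,::-1])
go([508,-187.3,45],np.radians(168.5)); print(bot.get_obs()["tcp_rot"])
c=cam("wrist");hsv=cv2.cvtColor(im[:,:,::-1].copy(),cv2.COLOR_BGR2HSV).astype(int)
for t in([508,-187.3,68],[500.5,-224.6,68],[508,-187.3,130]): print(proj(c,t))
cv2.imwrite("pics/w2.png",im[:,:,::-1])
E
```

```text
shift [ 0.0009 -0.0005  0.0852] turn [ 0.01 -0.01  0.12]
[ 3.14136784e+00 -1.32569730e-04  2.94304999e+00]
[[323.29074312 243.73876202]]
[[271.348556   243.74058992]]
[[323.01892315 276.79166701]]
```

View pics/w2.png

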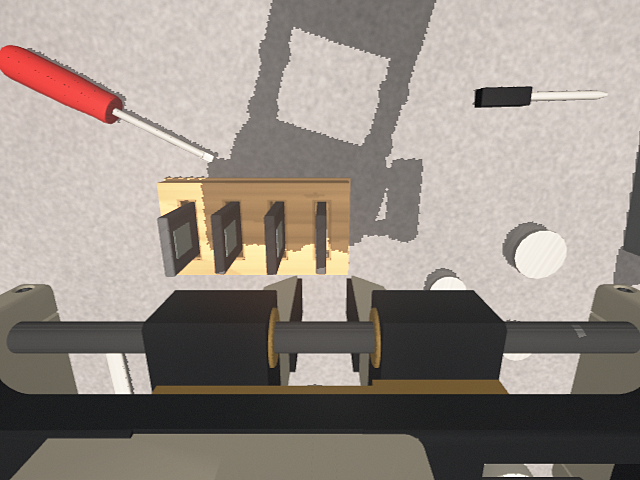

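>>> servo_tool --deltas '[[[0.0004, -0.0003, 0.028], [0, 0, 0]], [[0.0005, -0.0002, 0.028], [0, 0, 0]], [[0, 0, 0.02], [0, 0, 0]], [[0, 0, 0.009], [0, 0, 0]], [[0, 0, 0], [0, 0, 0]]]'

```text
time: 3.75
tool_pos: [508.1, -187.0, 45.3]
tcp_rot: [3.141, -0.0, 2.944]
contact_force: [0.6, 0.0, 0.8]
grip_width: 21.8
finger_force: 0.0
```

>>> servo_tool --deltas '[[[0, 0, 0], [0, 0, 0]], [[0, 0, 0], [0, 0, 0]], [[0, 0, 0], [0, 0, 0]], [[0, 0, 0], [0, 0, 0]], [[0, 0, -0.01], [0, 0, 0]], [[0, 0, -0.025], [0, 0, 0]], [[0, 0, -0.035], [0, 0, 0]], [[0, 0, -0.015], [0, 0, 0]], [[0, 0, 0], [0, 0, 0]]]' --fingers 0

```text
time: 4.88
tool_pos: [508.5, -187.7, 131.1]
tcp_rot: [-3.141, 0.002, 2.943]
contact_force: [-0.4, 0.2, 0.4]
grip_width: 0.3
finger_force: 0.0
```

```bash
python3 - <<'E'
from h import *
im=bot.capture("wrist"); im2=bot.capture("scene")
a=im[150:330,150:470,::-1]; b=im2[130:310,200:520,::-1]
cv2.imwrite("pics/w3.png",cv2.resize(np.vstack([a,b]),None,fx=1.66,fy=1.66,interpolation=cv2.INTER_CUBIC))
E
```

```text
(no output)
```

View pics/w3.png

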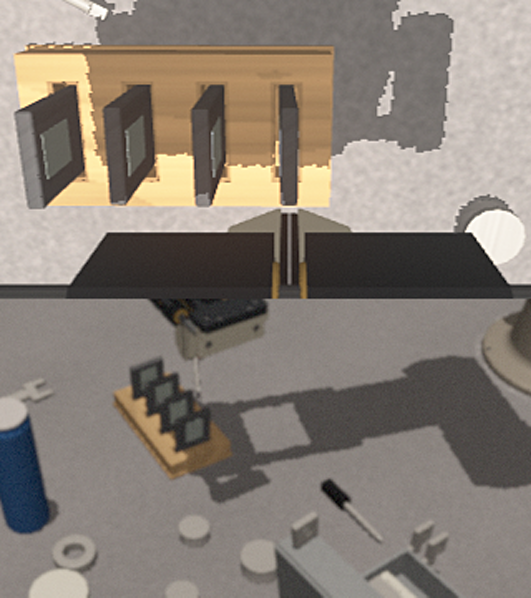

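```bash
python3 - <<'E'
from h import *
o=bot.get_obs()["tool_pos"]
for n in("scene","wrist","top"):
    c=cam(n); print(n,"tcp",proj(c,o).round(1),"plate top/bot",proj(c,[[508,-187.3,68],[508,-187.3,22],[508,-187.3,0],[485.4,-299.1,68]]).round(1).tolist())
im=bot.capture("top");s=bot.capture("scene")
cv2.imwrite("pics/w4.png",np.vstack([cv2.resize(im[180:340,340:520,::-1],None,fx=1.8,fy=1.8),cv2.resize(s[130:290,220:400,::-1],None,fx=1.8,fy=1.8,interpolation=cv2.INTER_CUBIC)]))
E
```

```text
scene tcp [[315.1 173.8]] plate top/bot [[315.5, 199.0], [316.0, 216.4], [316.3, 224.4], [289.0, 168.4]]
wrist tcp [[323.9 278.4]] plate top/bot [[324.0, 246.2], [324.0, 229.9], [324.0, 223.7], [168.0, 246.1]]
top tcp [[391.5 270.7]] plate top/bot [[386.4, 271.2], [383.0, 271.8], [381.6, 272.0], [453.0, 284.6]]
```

View pics/w4.png

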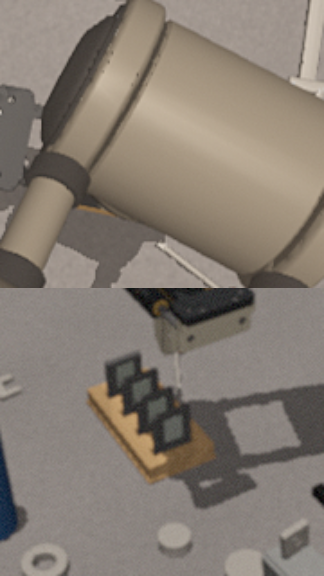

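```bash
python3 - <<'E'
from h import *
def tri(*vs):
    A=np.zeros((3,3));b=np.zeros(3)
    for n,px in vs:
        c=cam(n);d=ray(c,px,0)[0]-c[1];d/=np.linalg.norm(d);P=np.eye(3)-np.outer(d,d);A+=P;b+=P@c[1]
    X=np.linalg.solve(A,b);return X,[(proj(cam(n),X)-px).round(1).tolist() for n,px in vs]
print(bot.get_obs()["tool_pos"])
print(tri(("scene",[319,183]),("wrist",[324.7,275.3])))
# plate0 top corners in wrist, v201..273 ; scene top
print(tri(("scene",[317,196]),("wrist",[324.5,240])))
s=cv2.imread("pics/w3.png")
im=bot.capture("scene")[:,:,::-1];w=bot.capture("wrist")[:,:,::-1]
cv2.imwrite("pics/w5.png",np.hstack([cv2.resize(im[150:230,270:350],(400,400),interpolation=cv2.INTER_NEAREST),cv2.resize(w[200:300,275:375],(400,400),interpolation=cv2.INTER_NEAREST)]))
E
```

```text
[ 507.29190705 -187.10954372  128.87212139]
(array([ 508.36647001, -183.24744756,  112.7564296 ]), [[[-2.7, -1.0]], [[5.9, -6.9]]])
(array([ 502.82238173, -186.7151867 ,   72.54302675]), [[[0.7, 0.2]], [[-1.2, 1.6]]])
```

View pics/w5.png

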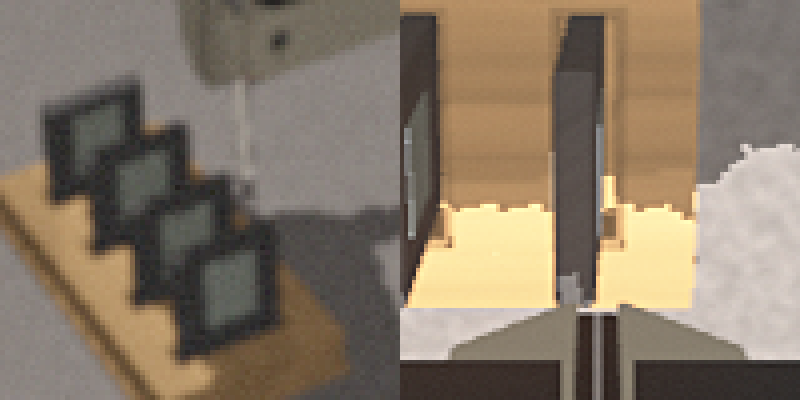

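The scene, top and wrist views agree on the plate, so I probably lifted before the fingers had closed. I'll retry and check the width before lifting.

>>> servo_tool --deltas '[[[0, 0, 0], [0, 0, 0]], [[0, 0, 0], [0, 0, 0]], [[0, 0, 0], [0, 0, 0]], [[0, 0, 0], [0, 0, 0]], [[0, 0, 0.025], [0, 0, 0]], [[0, 0, 0.03], [0, 0, 0]], [[0, 0, 0.02], [0, 0, 0]], [[0, 0, 0.009], [0, 0, 0]], [[0, 0, 0], [0, 0, 0]]]' --fingers 0.24

```text
time: 6.3
tool_pos: [508.0, -187.4, 46.0]
tcp_rot: [3.141, -0.001, 2.943]
contact_force: [-0.1, 0.3, 1.6]
grip_width: 22.1
finger_force: 0.0
```

>>> servo_tool --deltas '[[[0, 0, 0], [0, 0, 0]], [[0, 0, 0], [0, 0, 0]], [[0, 0, 0], [0, 0, 0]], [[0, 0, 0], [0, 0, 0]], [[0, 0, 0], [0, 0, 0]], [[0, 0, 0], [0, 0, 0]]]' --fingers 0

```text
time: 7.05
tool_pos: [508.6, -187.8, 47.1]
tcp_rot: [-3.141, 0.002, 2.943]
contact_force: [0.1, -0.6, 6.0]
grip_width: 0.1
finger_force: 3.1
```

```bash
python3 - <<'E'
from h import *
im=bot.capture("scene")[:,:,::-1];w=bot.capture("wrist")[:,:,::-1]
print(proj(cam("scene"),bot.get_obs()["tool_pos"]),proj(cam("wrist"),bot.get_obs()["tool_pos"]))
cv2.imwrite("pics/w6.png",np.hstack([cv2.resize(im[150:230,270:350],(400,400),interpolation=cv2.INTER_NEAREST),cv2.resize(w[200:300,275:375],(400,400),interpolation=cv2.INTER_NEAREST)]))
E
```

```text
[[315.34404028 207.05531822]] [[323.9442342  278.41628269]]
```

View pics/w6.png

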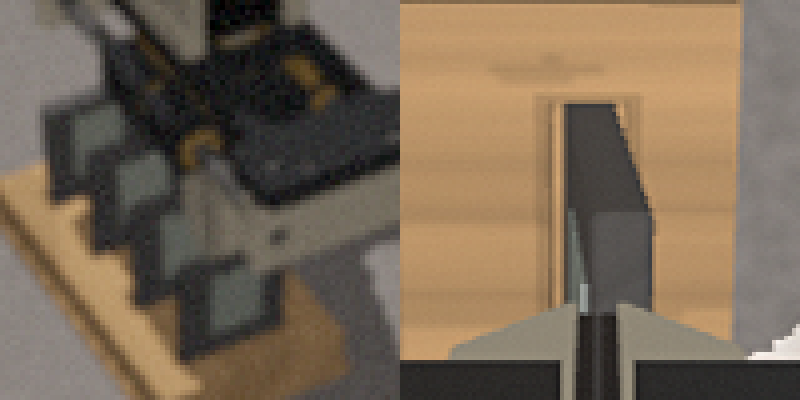

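The shut fingers ended just above the plate top with about 6 N upward, so the real tips look about 20 mm above the reported TCP. TCP z=26 still clears the rack top (22), so I'll go down to it and close again.

>>> servo_tool --deltas '[[[0, 0, -0.01], [0, 0, 0]], [[0, 0, -0.01], [0, 0, 0]], [[0, 0, 0], [0, 0, 0]], [[0, 0, 0], [0, 0, 0]], [[0, 0, 0.015], [0, 0, 0]], [[0, 0, 0.015], [0, 0, 0]], [[0, 0, 0.01], [0, 0, 0]], [[0, 0, 0], [0, 0, 0]]]' --fingers 0.26

```text
time: 8.15
tool_pos: [507.2, -187.1, 24.8]
tcp_rot: [3.141, -0.003, 2.943]
contact_force: [-0.7, -0.4, -0.2]
grip_width: 24.0
finger_force: 0.0
```

>>> servo_tool --deltas '[[[0, 0, 0], [0, 0, 0]], [[0, 0, 0], [0, 0, 0]], [[0, 0, 0], [0, 0, 0]], [[0, 0, 0], [0, 0, 0]], [[0, 0, 0], [0, 0, 0]], [[0, 0, 0], [0, 0, 0]]]' --fingers 0

```text
time: 8.9
tool_pos: [508.2, -187.6, 26.6]
tcp_rot: [-3.142, 0.001, 2.943]
contact_force: [-0.6, 0.1, 4.1]
grip_width: 8.0
finger_force: 30.0
```

>>> servo_tool --deltas '[[[0, 0, -0.01], [0, 0, 0]], [[0, 0, -0.03], [0, 0, 0]], [[0, 0, -0.03], [0, 0, 0]], [[0, 0, -0.02], [0, 0, 0]], [[0.0025, 0.02, 0], [0, 0, 0]], [[0.005, 0.04, 0], [0, 0, 0]], [[0.0055, 0.0445, 0], [0, 0, 0]], [[0.0055, 0.0445, 0], [0, 0, 0]], [[0.0055, 0.0445, 0], [0, 0, 0]], [[0.0055, 0.0445, 0], [0, 0, 0]], [[0.0055, 0.0445, 0], [0, 0, 0]], [[0.0055, 0.0445, 0], [0, 0, 0]], [[0.005, 0.04, 0], [0, 0, 0]], [[0.0035, 0.025, 0], [0, 0, 0]], [[0.0011, 0.0082, 0], [0, 0, -2.4]], [[0, 0, 0], [0, 0, -2.4]], [[0, 0, 0], [0, 0, 0]], [[0, 0, 0], [0, 0, 0]]]'

```text
time: 11.15
tool_pos: [537.7, 214.2, 116.0]
tcp_rot: [-3.141, -0.001, 3.026]
contact_force: [-0.7, 0.9, -1.3]
grip_width: 7.7
finger_force: 30.0
```

```bash
python3 - <<'E'
from h import *
go([538.8,214.3,28],np.radians(173.4));w=bot.capture("wrist")[:,:,::-1];o=bot.get_obs();print(o["tool_pos"],o["grip_width"]);cv2.imwrite("pics/w7.png",w)
E
```

```text
shift [-0.0011  0.0002  0.088 ] turn [-0.01 -0.03 -0.05]
[537.81343788 214.2727266  116.05368376] 7.632004587080381
```

View pics/w7.png

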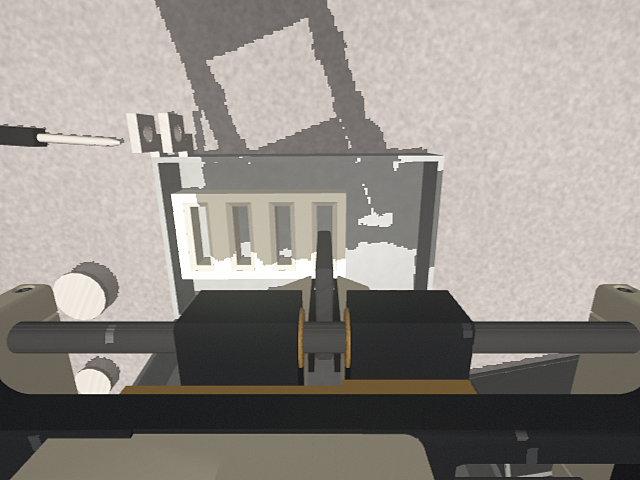

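>>> servo_tool --deltas '[[[-0.001, 0, 0.02], [0, 0, 0]], [[0, 0, 0.025], [0, 0, 0]], [[0, 0, 0.015], [0, 0, 0]], [[0, 0, 0.007], [0, 0, 0]], [[0, 0, 0.006], [0, 0, 0]], [[0, 0, 0.005], [0, 0, 0]], [[0, 0, 0.004], [0, 0, 0]], [[0, 0, 0.003], [0, 0, 0]], [[0, 0, 0], [0, 0, 0]]]'

```text
time: 12.32
tool_pos: [538.9, 214.6, 31.1]
tcp_rot: [3.142, -0.0, 3.026]
contact_force: [0.1, 0.4, -1.1]
grip_width: 7.9
finger_force: 30.0
```

>>> servo_tool --deltas '[[[0, 0, 0.002], [0, 0, 0]], [[0, 0, 0.0015], [0, 0, 0]], [[0, 0, 0], [0, 0, 0]]]'

```text
time: 12.7
tool_pos: [539.0, 214.6, 27.7]
tcp_rot: [3.142, 0.0, 3.026]
contact_force: [-0.5, -0.6, -1.7]
grip_width: 8.0
finger_force: 30.0
```

>>> servo_tool --deltas '[[[0, 0, 0], [0, 0, 0]], [[0, 0, 0], [0, 0, 0]], [[0, 0, -0.005], [0, 0, 0]], [[0, 0, -0.03], [0, 0, 0]], [[0, 0, -0.035], [0, 0, 0]], [[0, 0, -0.02], [0, 0, 0]], [[0, 0, 0], [0, 0, 0]]]' --fingers 0.17

```text
time: 13.58
tool_pos: [540.1, 214.9, 119.7]
tcp_rot: [3.14, 0.004, 3.026]
contact_force: [0.0, -0.1, -0.0]
grip_width: 15.6
finger_force: 0.0
```

```bash
python3 - <<'E'
from h import *
w=bot.capture("wrist")[:,:,::-1];s=bot.capture("scene")[:,:,::-1]
go([500.5,-224.6,118],np.radians(168.6))
cv2.imwrite("pics/w8.png",np.hstack([cv2.resize(w[140:300,150:450],(600,320)),]))
cv2.imwrite("pics/w8s.png",s)
E
```

```text
shift [-0.0126 -0.4406 -0.0007] turn [-0.01 -0.03  4.8 ]
```

View pics/w8.png

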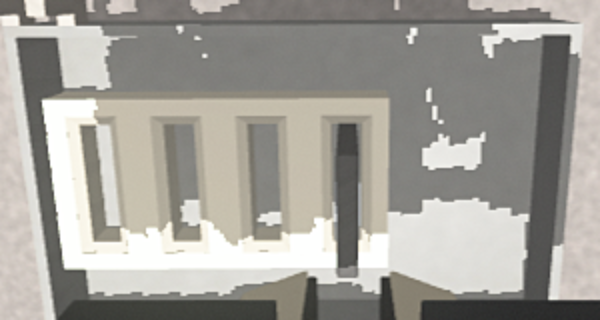

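>>> servo_tool --deltas '[[[-0.0006, -0.0216, 0], [0, 0, 0]], [[-0.0012, -0.042, 0], [0, 0, 0]], [[-0.0014, -0.048, 0], [0, 0, 0]], [[-0.0014, -0.048, 0], [0, 0, 0]], [[-0.0014, -0.048, 0], [0, 0, 0]], [[-0.0014, -0.048, 0], [0, 0, 0]], [[-0.0014, -0.048, 0], [0, 0, 0]], [[-0.0014, -0.048, 0], [0, 0, 0]], [[-0.0012, -0.042, 0], [0, 0, 0]], [[-0.0008, -0.034, 0], [0, 0, 0]], [[-0.0004, -0.013, 0], [0, 0, 2.4]], [[0, 0, 0], [0, 0, 2.4]], [[0, 0, 0.02], [0, 0, 0]], [[0, 0, 0], [0, 0, 0]]]' --fingers 0.24

```text
time: 15.42
tool_pos: [499.4, -223.4, 96.1]
tcp_rot: [3.14, -0.004, 2.942]
contact_force: [0.4, -0.3, -0.1]
grip_width: 22.1
finger_force: 0.0
```

```bash
cat >>h.py <<'E'
def held(u0,z=68,half=60):
    "dark column near the row of a plate's top in the wrist view -> world point of its top's middle"
    c=cam("wrist");w=cv2.cvtColor(bot.capture("wrist"),cv2.COLOR_RGB2GRAY)
    p=proj(c,u0)[0].astype(int); win=w[p[1]-20:p[1]+10,p[0]-half:p[0]+half]
    dark=np.where((win<95).mean(0)>.6)[0]+p[0]-half; print("px",p,"dark cols",dark.tolist())
    return ray(c,[dark.mean() if len(dark) else 0,p[1]-5],z)
E
python3 - <<'E'
from h import *
go([500.5,-224.6,26],np.radians(168.6))
print(held([500.5,-224.6,68],half=22))
E
```

```text
shift [-0.0016 -0.0011  0.0701] turn [ 0.1  -0.23 -0.04]
px [322 263] dark cols [315, 316, 317, 318, 319, 320, 321, 322, 323, 324, 325]
[[ 496.81351843 -225.42672836   68.        ]]
```

>>> servo_tool --deltas '[[[-0.001, -0.001, 0.02], [0, 0, 0]], [[0, 0, 0.025], [0, 0, 0]], [[0, 0, 0.018], [0, 0, 0]], [[0, 0, 0.007], [0, 0, 0]], [[0, 0, 0], [0, 0, 0]]]'

```text
time: 16.1
tool_pos: [501.8, -225.6, 28.0]
tcp_rot: [3.142, 0.0, 2.943]
contact_force: [-0.2, -0.1, -0.5]
grip_width: 22.3
finger_force: 0.0
```

>>> servo_tool --deltas '[[[0, 0, 0], [0, 0, 0]], [[0, 0, 0], [0, 0, 0]], [[0, 0, 0], [0, 0, 0]], [[0, 0, 0], [0, 0, 0]]]' --fingers 0

```text
time: 16.6
tool_pos: [502.1, -226.0, 28.5]
tcp_rot: [-3.141, 0.001, 2.943]
contact_force: [-0.1, -0.4, 6.1]
grip_width: 7.7
finger_force: 30.0
```

>>> servo_tool --deltas '[[[0, 0, -0.01], [0, 0, 0]], [[0, 0, -0.03], [0, 0, 0]], [[0, 0, -0.03], [0, 0, 0]], [[0, 0, -0.018], [0, 0, 0]], [[0.0025, 0.02, 0], [0, 0, 0]], [[0.005, 0.042, 0], [0, 0, 0]], [[0.0053, 0.0445, 0], [0, 0, 0]], [[0.0053, 0.0445, 0], [0, 0, 0]], [[0.0053, 0.0445, 0], [0, 0, 0]], [[0.0053, 0.0445, 0], [0, 0, 0]], [[0.0053, 0.0445, 0], [0, 0, 0]], [[0.0053, 0.0445, 0], [0, 0, 0]], [[0.005, 0.042, 0], [0, 0, 0]], [[0.0025, 0.025, 0], [0, 0, 0]], [[0.0008, 0.009, 0], [0, 0, -2.4]], [[0, 0, 0], [0, 0, -2.4]], [[0, 0, 0], [0, 0, 0]], [[0, 0, 0], [0, 0, 0]]]'

```text
time: 18.85
tool_pos: [534.7, 180.3, 115.4]
tcp_rot: [-3.141, -0.001, 3.026]
contact_force: [0.3, -0.5, -1.5]
grip_width: 7.7
finger_force: 30.0
```

```bash
python3 - <<'E'
from h import *
go([535.0,180.7,32],np.radians(173.4))
E
```

```text
shift [-0.0003  0.0005  0.0834] turn [-0.01 -0.04 -0.05]
```

>>> servo_tool --deltas '[[[0, 0, 0.02], [0, 0, 0]], [[0, 0, 0.025], [0, 0, 0]], [[0, 0, 0.014], [0, 0, 0]], [[0, 0, 0.007], [0, 0, 0]], [[0, 0, 0.006], [0, 0, 0]], [[0, 0, 0.005], [0, 0, 0]], [[0, 0, 0.004], [0, 0, 0]], [[0, 0, 0.003], [0, 0, 0]], [[0, 0, 0], [0, 0, 0]]]'

```text
time: 19.98
tool_pos: [535.0, 180.7, 31.7]
tcp_rot: [3.142, -0.0, 3.027]
contact_force: [-0.8, 0.8, -0.0]
grip_width: 7.4
finger_force: 30.0
```

>>> servo_tool --deltas '[[[0, 0, 0.002], [0, 0, 0]], [[0, 0, 0.001], [0, 0, 0]], [[0, 0, 0], [0, 0, 0]]]'

```text
time: 20.35
tool_pos: [535.3, 180.8, 29.5]
tcp_rot: [3.141, 0.001, 3.027]
contact_force: [-1.7, -0.2, 4.7]
grip_width: 7.8
finger_force: 30.0
```

>>> servo_tool --deltas '[[[0, 0, 0], [0, 0, 0]], [[0, 0, 0], [0, 0, 0]], [[0, 0, -0.005], [0, 0, 0]], [[0, 0, -0.03], [0, 0, 0]], [[0, 0, -0.035], [0, 0, 0]], [[0, 0, -0.02], [0, 0, 0]], [[0, 0, 0], [0, 0, 0]]]' --fingers 0.17

```text
time: 21.22
tool_pos: [536.1, 180.9, 120.4]
tcp_rot: [3.14, 0.004, 3.026]
contact_force: [0.2, -0.5, 0.8]
grip_width: 15.7
finger_force: 0.0
```

```bash
python3 - <<'E'
from h import *
go([493.2,-262.2,98],np.radians(168.6))
w=bot.capture("wrist")[:,:,::-1];cv2.imwrite("pics/w9.png",w)
E
```

```text
shift [-0.0082 -0.4452  0.0219] turn [0.08 0.21 4.81]
```

>>> servo_tool --deltas '[[[-0.0004, -0.0216, 0], [0, 0, 0]], [[-0.0008, -0.042, 0], [0, 0, 0]], [[-0.0009, -0.0485, 0], [0, 0, 0]], [[-0.0009, -0.0485, 0], [0, 0, 0]], [[-0.0009, -0.0485, 0], [0, 0, 0]], [[-0.0009, -0.0485, 0], [0, 0, 0]], [[-0.0009, -0.0485, 0], [0, 0, 0]], [[-0.0009, -0.0485, 0], [0, 0, 0]], [[-0.0008, -0.042, 0], [0, 0, 0]], [[-0.0005, -0.034, 0], [0, 0, 0]], [[-0.0003, -0.0145, 0], [0, 0, 2.4]], [[0, 0, 0], [0, 0, 2.4]], [[0, 0, 0.02], [0, 0, 0]], [[0, 0, 0], [0, 0, 0]], [[0, 0, 0], [0, 0, 0]]]' --fingers 0.24

```text
time: 23.15
tool_pos: [492.2, -261.9, 98.8]
tcp_rot: [3.141, -0.0, 2.943]
contact_force: [-0.4, -0.5, 0.7]
grip_width: 22.0
finger_force: 0.0
```

```bash
python3 - <<'E'
from h import *
go([493.2,-262.2,26],np.radians(168.6))
print(held([493.2,-262.2,68],half=22))
E
```

```text
shift [-0.0011 -0.0002  0.0728] turn [ 0.02 -0.02  0.  ]
px [323 261] dark cols [316, 317, 318, 319, 320, 321, 322, 323, 324, 325, 326]
[[ 489.44947772 -263.2481387    68.        ]]
```

>>> servo_tool --deltas '[[[-0.001, -0.001, 0.02], [0, 0, 0]], [[0, 0, 0.025], [0, 0, 0]], [[0, 0, 0.019], [0, 0, 0]], [[0, 0, 0.008], [0, 0, 0]], [[0, 0, 0], [0, 0, 0]]]'

```text
time: 23.82
tool_pos: [492.9, -263.5, 26.9]
tcp_rot: [3.141, -0.0, 2.943]
contact_force: [0.1, -0.9, -0.2]
grip_width: 22.0
finger_force: 0.0
```

>>> servo_tool --deltas '[[[0, 0, 0], [0, 0, 0]], [[0, 0, 0], [0, 0, 0]], [[0, 0, 0], [0, 0, 0]], [[0, 0, 0], [0, 0, 0]]]' --fingers 0

```text
time: 24.32
tool_pos: [493.3, -263.9, 27.5]
tcp_rot: [-3.141, 0.001, 2.943]
contact_force: [-0.3, -0.4, 5.0]
grip_width: 7.6
finger_force: 30.0
```

```bash
python3 - <<'E'
from h import *
go([531.2,147.1,116],np.radians(173.4))
E
```

```text
shift [ 0.044   0.4103 -0.0888] turn [-0.03  0.08 -4.8 ]
```

>>> servo_tool --deltas '[[[0, 0, -0.01], [0, 0, 0]], [[0, 0, -0.03], [0, 0, 0]], [[0, 0, -0.03], [0, 0, 0]], [[0, 0, -0.019], [0, 0, 0]], [[0.002, 0.02, 0], [0, 0, 0]], [[0.0045, 0.042, 0], [0, 0, 0]], [[0.005, 0.0455, 0], [0, 0, 0]], [[0.005, 0.0455, 0], [0, 0, 0]], [[0.005, 0.0455, 0], [0, 0, 0]], [[0.005, 0.0455, 0], [0, 0, 0]], [[0.005, 0.0455, 0], [0, 0, 0]], [[0.005, 0.0455, 0], [0, 0, 0]], [[0.0045, 0.042, 0], [0, 0, 0]], [[0.0025, 0.025, 0], [0, 0, 0]], [[0.0005, 0.0083, 0], [0, 0, -2.4]], [[0, 0, 0], [0, 0, -2.4]], [[0, 0, 0], [0, 0, 0]], [[0, 0, 0], [0, 0, 0]]]'

```text
time: 26.58
tool_pos: [530.4, 146.9, 115.4]
tcp_rot: [-3.141, -0.001, 3.026]
contact_force: [-0.6, -0.4, 0.2]
grip_width: 7.9
finger_force: 30.0
```

```bash
python3 - <<'E'
from h import *
go([531.2,147.1,31],np.radians(173.4))
E
```

```text
shift [-0.0008  0.0003  0.0844] turn [-0.01 -0.04 -0.05]
```

>>> servo_tool --deltas '[[[-0.0007, 0.0003, 0.02], [0, 0, 0]], [[0, 0, 0.025], [0, 0, 0]], [[0, 0, 0.015], [0, 0, 0]], [[0, 0, 0.007], [0, 0, 0]], [[0, 0, 0.006], [0, 0, 0]], [[0, 0, 0.005], [0, 0, 0]], [[0, 0, 0.004], [0, 0, 0]], [[0, 0, 0.003], [0, 0, 0]], [[0, 0, 0], [0, 0, 0]]]'

```text
time: 27.7
tool_pos: [531.4, 147.6, 30.6]
tcp_rot: [3.142, -0.0, 3.026]
contact_force: [0.3, 0.4, -1.7]
grip_width: 7.6
finger_force: 30.0
```

>>> servo_tool --deltas '[[[0, 0, 0.0015], [0, 0, 0]], [[0, 0, 0.001], [0, 0, 0]], [[0, 0, 0], [0, 0, 0]]]'

```text
time: 28.08
tool_pos: [531.6, 147.6, 28.5]
tcp_rot: [3.141, 0.0, 3.027]
contact_force: [-0.9, -0.2, 3.0]
grip_width: 7.4
finger_force: 30.0
```

>>> servo_tool --deltas '[[[0, 0, 0], [0, 0, 0]], [[0, 0, 0], [0, 0, 0]], [[0, 0, -0.005], [0, 0, 0]], [[0, 0, -0.03], [0, 0, 0]], [[0, 0, -0.035], [0, 0, 0]], [[0, 0, -0.02], [0, 0, 0]], [[0, 0, 0], [0, 0, 0]]]' --fingers 0.17

```text
time: 28.95
tool_pos: [532.6, 147.7, 119.9]
tcp_rot: [3.141, 0.004, 3.026]
contact_force: [-0.6, 0.2, -0.7]
grip_width: 15.5
finger_force: 0.0
```

```bash
python3 - <<'E'
from h import *
go([485.8,-299.4,98],np.radians(168.6))
E
```

```text
shift [-0.0048 -0.4496  0.0215] turn [0.07 0.21 4.8 ]
```

>>> servo_tool --deltas '[[[-0.0002, -0.0216, 0], [0, 0, 0]], [[-0.0005, -0.042, 0], [0, 0, 0]], [[-0.0005, -0.049, 0], [0, 0, 0]], [[-0.0005, -0.049, 0], [0, 0, 0]], [[-0.0005, -0.049, 0], [0, 0, 0]], [[-0.0005, -0.049, 0], [0, 0, 0]], [[-0.0005, -0.049, 0], [0, 0, 0]], [[-0.0005, -0.049, 0], [0, 0, 0]], [[-0.0005, -0.042, 0], [0, 0, 0]], [[-0.0004, -0.034, 0], [0, 0, 0]], [[-0.0002, -0.016, 0], [0, 0, 2.4]], [[0, 0, 0], [0, 0, 2.4]], [[0, 0, 0.02], [0, 0, 0]], [[0, 0, 0], [0, 0, 0]], [[0, 0, 0], [0, 0, 0]]]' --fingers 0.24

```text
time: 30.82
tool_pos: [484.8, -299.2, 98.4]
tcp_rot: [3.141, -0.0, 2.943]
contact_force: [-0.0, 0.4, 0.3]
grip_width: 22.1
finger_force: 0.0
```

```bash
python3 - <<'E'
from h import *
go([485.8,-299.6,26],np.radians(168.6))
print(held([485.8,-299.6,68],half=22))
E
```

```text
shift [-0.0011 -0.0003  0.0724] turn [ 0.02 -0.01 -0.  ]
px [323 261] dark cols [315, 316, 317, 318, 319, 320, 321, 322, 323, 324, 325, 326]
[[ 481.85158275 -300.83028611   68.        ]]
```

>>> servo_tool --deltas '[[[-0.001, -0.001, 0.02], [0, 0, 0]], [[0, 0, 0.025], [0, 0, 0]], [[0, 0, 0.019], [0, 0, 0]], [[0, 0, 0.008], [0, 0, 0]], [[0, 0, 0], [0, 0, 0]]]'

```text
time: 31.5
tool_pos: [485.5, -300.8, 26.4]
tcp_rot: [3.142, 0.0, 2.943]
contact_force: [0.7, -0.3, 0.4]
grip_width: 22.4
finger_force: 0.0
```

>>> servo_tool --deltas '[[[0, 0, 0], [0, 0, 0]], [[0, 0, 0], [0, 0, 0]], [[0, 0, 0], [0, 0, 0]], [[0, 0, 0], [0, 0, 0]]]' --fingers 0

```text
time: 32.0
tool_pos: [485.8, -301.1, 27.0]
tcp_rot: [-3.141, 0.001, 2.943]
contact_force: [0.2, 1.4, 5.7]
grip_width: 8.3
finger_force: 30.0
```

```bash
python3 - <<'E'
from h import *
go([527.4,113.4,116],np.radians(173.4))
E
```

```text
shift [ 0.0411  0.4145 -0.0893] turn [-0.04  0.08 -4.8 ]
```

>>> servo_tool --deltas '[[[0, 0, -0.01], [0, 0, 0]], [[0, 0, -0.03], [0, 0, 0]], [[0, 0, -0.03], [0, 0, 0]], [[0, 0, -0.019], [0, 0, 0]], [[0.002, 0.02, 0], [0, 0, 0]], [[0.004, 0.042, 0], [0, 0, 0]], [[0.0047, 0.046, 0], [0, 0, 0]], [[0.0047, 0.046, 0], [0, 0, 0]], [[0.0047, 0.046, 0], [0, 0, 0]], [[0.0047, 0.046, 0], [0, 0, 0]], [[0.0047, 0.046, 0], [0, 0, 0]], [[0.0047, 0.046, 0], [0, 0, 0]], [[0.004, 0.042, 0], [0, 0, 0]], [[0.0015, 0.025, 0], [0, 0, 0]], [[0.0005, 0.0095, 0], [0, 0, -2.4]], [[0, 0, 0], [0, 0, -2.4]], [[0, 0, 0], [0, 0, 0]], [[0, 0, 0], [0, 0, 0]]]'

```text
time: 34.25
tool_pos: [527.5, 113.1, 114.9]
tcp_rot: [-3.142, -0.001, 3.026]
contact_force: [0.7, -0.3, -1.4]
grip_width: 7.5
finger_force: 30.0
```

```bash
python3 - <<'E'
from h import *
go([527.4,113.4,31],np.radians(173.4))
E
```

```text
shift [0.0001 0.0003 0.0839] turn [-0.   -0.04 -0.05]
```

>>> servo_tool --deltas '[[[0, 0.0003, 0.02], [0, 0, 0]], [[0, 0, 0.025], [0, 0, 0]], [[0, 0, 0.015], [0, 0, 0]], [[0, 0, 0.007], [0, 0, 0]], [[0, 0, 0.006], [0, 0, 0]], [[0, 0, 0.005], [0, 0, 0]], [[0, 0, 0.004], [0, 0, 0]], [[0, 0, 0.003], [0, 0, 0]], [[0, 0, 0], [0, 0, 0]]]'

```text
time: 35.38
tool_pos: [527.9, 113.8, 30.1]
tcp_rot: [3.142, -0.0, 3.026]
contact_force: [-0.6, 0.2, -0.9]
grip_width: 7.4
finger_force: 30.0
```

>>> servo_tool --deltas '[[[0, 0, 0.0015], [0, 0, 0]], [[0, 0, 0.001], [0, 0, 0]], [[0, 0, 0], [0, 0, 0]]]'

```text
time: 35.75
tool_pos: [528.1, 113.8, 28.0]
tcp_rot: [3.141, 0.0, 3.026]
contact_force: [-1.3, -0.4, 3.3]
grip_width: 7.6
finger_force: 30.0
```

>>> servo_tool --deltas '[[[0, 0, 0], [0, 0, 0]], [[0, 0, 0], [0, 0, 0]], [[0, 0, -0.005], [0, 0, 0]], [[0, 0, -0.03], [0, 0, 0]], [[0, 0, -0.035], [0, 0, 0]], [[0, 0, -0.02], [0, 0, 0]], [[0, 0, -0.04], [0, 0, 0]], [[0, 0, -0.04], [0, 0, 0]], [[0, 0, 0], [0, 0, 0]]]' --fingers 0.17

```text
time: 36.88
tool_pos: [529.7, 114.0, 201.3]
tcp_rot: [3.14, 0.007, 3.027]
contact_force: [0.5, 1.5, 0.2]
grip_width: 15.5
finger_force: 0.0
```

```bash
python3 - <<'E'
from h import *
w=bot.capture("wrist")[:,:,::-1];t=bot.capture("top")[:,:,::-1];cv2.imwrite("pics/w10.png",w);cv2.imwrite("pics/t10.png",t)
print(bot.get_obs()["tool_pos"])
c=cam("wrist")
for p in([569.2,-4.5,22],[592.5,-87.7,22],[660.6,-26,22],[431,-21,14]): print(proj(c,p).round(),proj(cam("top"),p).round())
cv2.imwrite("pics/v10.png",np.vstack([w[100:340],cv2.resize(t[160:320,200:520],(640,320))]))
E
```

```text
[527.69829668 113.75984178 197.6890366 ]
[[221. 261.]] [[282. 238.]]
[[152. 289.]] [[327. 225.]]
[[219. 336.]] [[294. 188.]]
[[180. 132.]] [[291. 315.]]
```

View pics/v10.png

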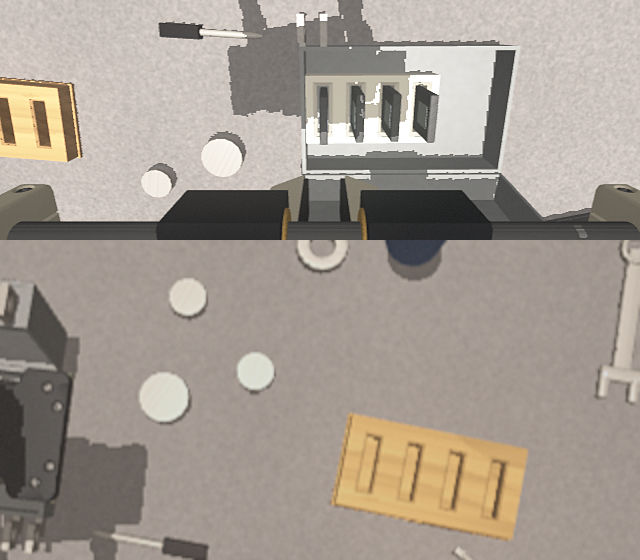

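All four plates stand in the case. There are three tin candidates in the top view: (282,239), about 42–45 mm across, and (328,226) and (293,188), both about 30 mm. Only the first fits 45.6 mm, and the enlarged crop confirms it is the biggest.

```bash
cat >>h.py <<'E'
def disc(n,im,near,z=22,v=190):
    g=im.max(2);c=cam(n);p=proj(c,list(near)+[z])[0]
    for b in blobs((g>v),100):
        if np.hypot(*(b.mean(0)-p))<60:
            (x,y),r=cv2.minEnclosingCircle(ray(c,b,z)[:,:2].astype(np.float32)); print(n,b.mean(0).round(1),"xy",round(x,1),round(y,1),"d",round(2*r,1))
E
python3 - <<'E'
from h import *
disc("top",cv2.imread("pics/t10.png"),[569,-4.5]); disc("wrist",cv2.imread("pics/w10.png"),[569,-4.5],v=215)
# tin grasp, tool closing along the case's x: yaw 173.4-90=83.4
for y in(83.4,-96.6): go([569,-4.5,80],np.radians(y))
print(bot.get_obs()["joint_positions"].round(2))
E
```

```text
top [281.6 237.8] xy 569.6 -4.5 d 44.5
top [327.4 225. ] xy 592.9 -87.2 d 33.8
top [293.3 187.7] xy 661.4 -26.0 d 33.9
wrist [221.  257.5] xy 565.3 -3.7 d 44.8
shift [-0.0546 -0.1127  0.1177] turn [1.e-02 0.e+00 9.e+01]
shift [-0.0546 -0.1127  0.1177] turn [-0.e+00  1.e-02 -9.e+01]
[ 0.07  0.38  1.5   0.    1.27 -1.39]
```

>>> servo_tool --deltas '[[[0, 0, 0], [0, 0, 10]], [[0, 0, 0], [0, 0, 10]], [[0, 0, 0], [0, 0, 10]], [[0, 0, 0], [0, 0, 10]], [[0, 0, 0], [0, 0, 10]], [[0, 0, 0], [0, 0, 10]], [[0, 0, 0], [0, 0, 10]], [[0, 0, 0], [0, 0, 10]], [[0, 0, 0], [0, 0, 10]], [[-0.04, 0.02, 0], [0, 0, 0]], [[-0.04, 0.02, 0], [0, 0, 0]], [[-0.03, 0.015, 0], [0, 0, 0]], [[0, 0, 0.05], [0, 0, 0]], [[0, 0, 0.05], [0, 0, 0]], [[0, 0, 0], [0, 0, 0]]]' --fingers 0.75

```text
time: 38.85
tool_pos: [566.1, -1.5, 93.0]
tcp_rot: [-3.13, -0.0, 1.455]
contact_force: [0.5, -0.7, 0.6]
grip_width: 68.8
finger_force: 0.0
```

```bash
python3 - <<'E'
from h import *
disc("wrist",bot.capture("wrist")[:,:,::-1],[569,-4.5],v=205)
go([568.5,-4.4,0],np.radians(83.4))
E
```

```text
wrist [344.9 283.3] xy 583.4 -42.9 d 28.2
wrist [349.3 245.5] xy 586.7 -9.6 d 33.9
shift [-0.0028  0.0008  0.096 ] turn [-0.3  -0.01 -0.  ]
```

```bash
python3 - <<'E'
from h import *
w=bot.capture("wrist");cv2.imwrite("pics/w11.png",w[:,:,::-1]);c=cam("wrist")
print(proj(c,[[569,-4.5,22],[569,-4.5+22.8,22],[569-22.8,-4.5,22],[569+22.8,-4.5,22],[569,-4.5,0]]).round())
g=w.max(2)[200:300:5,250:410:5]
print("\n".join(" ".join(f"{v:3d}" for v in r) for r in g))
E
```

```text
[[322. 243.]
 [319. 215.]
 [293. 247.]
 [352. 240.]
 [323. 236.]]
124 113 115 119 114 121 122 118 117 117 119 119 122 124 123 118 123 206 212 217 114 122 125 122 123 130 127 121 126 128 121 121
118 120 117 119 122 120 117 118 120 122 120 123 117 123 122 118 117 118 121 122 120 115 121 122 117 117 122 127 125 122 125 125
121 118 116 119 119 122 119 120 121 114 119 120 120 125 122 116 123 121 121 119 121 118 122 121 126 123 123 119 126 125 122 127
124 125 120 120 123 117 122 117 119 121 118 121 113 121 107 103 104 125 122 123 119 118 120 120 122 121 118 125 123 121 121 124
114 120 119 117 118 121 114 117 116 119 118 120 106 144 141 147 150 146 148 122 124 122 119 124 116 119 123 124 122 123 126 124
122 118 115 112 113 118 120 121 118 119 120 125 142 148 150 144 142 148 147 160 116 123 119 116 124 121 121 117 117 123 124 126
123 119 115 116 118 119 114 116 119 119 110 143 150 144 143 146 148 146 138 253 255 120 118 120 123 120 114 123 123 122 121 123
121 115 117 121 122 119 118 124 116 118 153 149 145 142 150 147 144 149 145 250 250 125 123 127 124 122 123 111 121 124 121 124
117 115 11
[... 825 characters left out ...]
 125 116 121 117 118 122 122 123 126 114 117 121 124 120 122
121 115 118 112 123 118 114 116 114 118 119 121 115 119 116 122 112 216 206 216 121 114 113 117 117 119 122 122 122 121 126 115
 35 106 115 116 116 119 114 120 118 118 120 114 120 122 121 120 185 209 199 209 204 218 217 204 207 209 215 221 126  45 123 135
 44 102 117 118 117 119 118 116 119 116 117 124 115 120 114 124 107 199 205 207 209 201 207 200 206 197 199 200 207  43  42 135
 39  82 116 118 120 119 124 121 119 118 117 115 122 112 121 120 225 203 200 204 204 205 211 203 201 209 205 202 207  44  47 101
 39  60 122 118 119 120 118 114 119 119 116 122 122 120 111 119 121 222 195 201 203 198 198 201 206 204 196 209 199  44  44  44
```

>>> servo_tool --deltas '[[[-0.0025, 0.004, 0.03], [0, 0, 0]], [[0, 0, 0.035], [0, 0, 0]], [[0, 0, 0.02], [0, 0, 0]], [[0, 0, 0.01], [0, 0, 0]], [[0, 0, 0.005], [0, 0, 0]], [[0, 0, 0], [0, 0, 0]]]'

```text
time: 39.7
tool_pos: [574.3, -4.8, -1.4]
tcp_rot: [3.14, -0.0, 1.456]
contact_force: [0.2, -0.4, 0.7]
grip_width: 68.8
finger_force: 0.0
```

>>> servo_tool --deltas '[[[0, -0.002, 0.005], [0, 0, 0]], [[0, 0, 0.005], [0, 0, 0]], [[0, 0, 0.002], [0, 0, 0]], [[0, 0, 0], [0, 0, 0]], [[0, 0, 0], [0, 0, 0]]]'

```text
time: 40.33
tool_pos: [571.7, -4.5, -14.2]
tcp_rot: [3.141, -0.0, 1.456]
contact_force: [-0.1, 0.1, 0.3]
grip_width: 69.0
finger_force: 0.0
```

>>> servo_tool --deltas '[[[0, 0, 0], [0, 0, 0]], [[0, 0, 0], [0, 0, 0]], [[0, 0, 0], [0, 0, 0]], [[0, 0, 0], [0, 0, 0]], [[0, 0, 0], [0, 0, 0]], [[0, 0, 0], [0, 0, 0]]]' --fingers 0.3

```text
time: 41.08
tool_pos: [571.6, -4.5, -14.2]
tcp_rot: [-3.142, -0.0, 1.456]
contact_force: [-0.7, -0.2, 0.7]
grip_width: 43.9
finger_force: 30.0
```

>>> servo_tool --deltas '[[[0, 0, -0.01], [0, 0, 0]], [[0, 0, -0.03], [0, 0, 0]], [[0, 0, -0.04], [0, 0, 0]], [[0, 0, -0.04], [0, 0, 0]], [[0, 0, -0.03], [0, 0, 0]], [[0, 0, 0], [0, 0, 0]]]'

```text
time: 41.82
tool_pos: [573.3, -4.7, 138.7]
tcp_rot: [3.136, 0.0, 1.456]
contact_force: [-0.6, -0.1, -0.2]
grip_width: 44.3
finger_force: 30.0
```

```bash
cat >>h.py <<'E'
CC=np.array([537.0,196.1]);A=np.radians(-6.6);UX=np.array([np.cos(A),np.sin(A)]);UY=np.array([-np.sin(A),np.cos(A)])
def case(x,y,z): return np.r_[CC+x*UX+y*UY,z]
def lid(x,y,z,t): return case(65+x*np.cos(t)+z*np.sin(t),y,42-x*np.sin(t)+z*np.cos(t))
E
python3 - <<'E'
from h import *
c=cam("top")
for t in(1.5,1.6,1.7,1.8,1.9): print(t,[proj(c,lid(-130,y,z,t))[0].round().tolist() for y in(105,-105) for z in(0,36)])
print(proj(c,[case(65,105,42),case(65,-105,42)]).round())
go(case(-14,62,116),np.radians(83.4))
E
```

```text
1.5 [[71.0, 205.0], [74.0, 181.0], [211.0, 221.0], [213.0, 197.0]]
1.6 [[73.0, 197.0], [77.0, 173.0], [212.0, 212.0], [215.0, 189.0]]
1.7 [[74.0, 188.0], [80.0, 166.0], [213.0, 204.0], [217.0, 181.0]]
1.8 [[77.0, 180.0], [83.0, 159.0], [215.0, 196.0], [219.0, 174.0]]
1.9 [[79.0, 173.0], [87.0, 153.0], [216.0, 188.0], [221.0, 168.0]]
[[114. 213.]
 [230. 226.]]
shift [ 0.2573 -0.0732  0.0222] turn [0.35 0.   0.  ]
```

```bash
python3 - <<'E'
import cv2
im=cv2.imread("pics/top0.png"); cv2.imwrite("pics/lid.png",cv2.resize(im[150:330,60:260],(800,720))[:600])
E
```

```text
(no output)
```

View pics/lid.png

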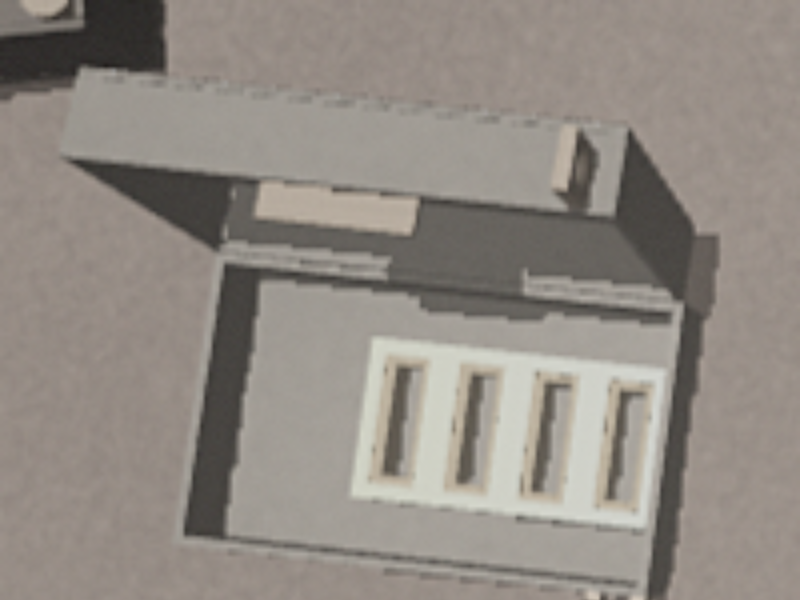

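>>> servo_tool --deltas '[[[0, -0.03, 0], [0, 0, 0]], [[0, -0.045, 0], [0, 0, 0]], [[0, -0.04, 0], [0, 0, 0]], [[0.02, -0.004, 0], [0, 0, 0]], [[0.045, 0, 0], [0, 0, 0]], [[0.055, 0, 0], [0, 0, 0]], [[0.055, 0, 0], [0, 0, 0]], [[0.045, 0, 0], [0, 0, 0]], [[0.03, 0, 0], [0, 0, 0]], [[0.007, 0, 0.02], [0, 0, 0]], [[0, 0, 0.03], [0, 0, 0]], [[0, 0, 0.025], [0, 0, 0]], [[0, 0, 0], [0, 0, 0]], [[0, 0, 0], [0, 0, 0]]]'

```text
time: 43.58
tool_pos: [483.1, 264.5, 61.0]
tcp_rot: [3.141, -0.0, 1.456]
contact_force: [0.1, 0.1, -1.0]
grip_width: 44.4
finger_force: 30.0
```

```bash
python3 - <<'E'
from h import *
go(case(-10,62,60),np.radians(83.4)); o=bot.get_obs(); print(o["grip_width"],o["contact_force"])
E
```

```text
shift [0.0002 0.0514 0.001 ] turn [ 0.01 -0.01 -0.  ]
44.38699064125393 [ 0.11993351  0.12502146 -0.96596879]
```

Next I move towards the lid in small steps so the body pushes it a bit further open, then back off to the release point.

>>> servo_tool --deltas '[[[0, 0.012, 0], [0, 0, 0]], [[0, 0.012, 0], [0, 0, 0]], [[0, 0.008, 0], [0, 0, 0]], [[0, 0.006, 0], [0, 0, 0]], [[0, 0.006, 0], [0, 0, 0]], [[0, 0.004, 0], [0, 0, 0]], [[0, 0.003, 0], [0, 0, 0]], [[0, 0, 0], [0, 0, 0]]]'

```text
time: 44.58
tool_pos: [533.7, 258.6, 60.7]
tcp_rot: [3.141, -0.0, 1.456]
contact_force: [0.8, 0.5, -0.1]
grip_width: 44.0
finger_force: 30.0
```

>>> servo_tool --deltas '[[[0, -0.005, 0.005], [0, 0, 0]], [[0, 0, 0.015], [0, 0, 0]], [[0, 0, 0.015], [0, 0, 0]], [[0, 0, 0.01], [0, 0, 0]], [[0, 0, 0.01], [0, 0, 0]], [[0, 0, 0], [0, 0, 0]]]'

```text
time: 45.32
tool_pos: [528.1, 258.9, 4.7]
tcp_rot: [-3.14, 0.001, 1.456]
contact_force: [0.0, 0.3, 0.1]
grip_width: 44.4
finger_force: 30.0
```

>>> servo_tool --deltas '[[[0, 0, 0.005], [0, 0, 0]], [[0, 0, 0.004], [0, 0, 0]], [[0, 0, 0.003], [0, 0, 0]], [[0, 0, 0], [0, 0, 0]], [[0, 0, 0], [0, 0, 0]]]'

```text
time: 45.95
tool_pos: [528.7, 259.2, -6.1]
tcp_rot: [3.141, -0.0, 1.456]
contact_force: [-0.2, 0.8, -1.2]
grip_width: 44.2
finger_force: 30.0
```

>>> servo_tool --deltas '[[[0, 0, 0.0015], [0, 0, 0]], [[0, 0, 0.001], [0, 0, 0]], [[0, 0, 0], [0, 0, 0]], [[0, 0, 0], [0, 0, 0]]]'

```text
time: 46.45
tool_pos: [528.7, 259.2, -8.8]
tcp_rot: [3.142, -0.0, 1.456]
contact_force: [0.4, -0.4, -1.3]
grip_width: 44.1
finger_force: 30.0
```

>>> servo_tool --deltas '[[[0, 0, 0], [0, 0, 0]], [[0, 0, 0], [0, 0, 0]], [[0, 0, 0], [0, 0, 0]]]' --fingers 0.55

```text
time: 46.82
tool_pos: [528.7, 259.2, -8.7]
tcp_rot: [3.141, -0.0, 1.456]
contact_force: [0.1, 0.4, 0.4]
grip_width: 50.6
finger_force: 0.0
```

>>> servo_tool --deltas '[[[0, 0, -0.005], [0, 0, 0]], [[0, 0, -0.02], [0, 0, 0]], [[0, 0, -0.04], [0, 0, 0]], [[0, -0.03, -0.03], [0, 0, 0]], [[0, -0.03, -0.04], [0, 0, 0]], [[0, 0, -0.04], [0, 0, 0]], [[0, 0, -0.04], [0, 0, 0]], [[0, 0, 0], [0, 0, 0]]]'

```text
time: 47.82
tool_pos: [470.6, 266.8, 210.1]
tcp_rot: [3.135, -0.004, 1.456]
contact_force: [0.0, 0.1, -1.4]
grip_width: 50.7
finger_force: 0.0
```

```bash
python3 - <<'E'
from h import *
w=bot.capture("wrist")[:,:,::-1];s=bot.capture("scene")[:,:,::-1];cv2.imwrite("pics/w12.png",w);cv2.imwrite("pics/s12.png",s)
c=cam("wrist");print(proj(c,[case(-15,62,27),case(-15-22.8,62,27),case(-15,62+22.8,27)]).round())
g=w.max(2);p=proj(c,case(-15,62,27))[0].astype(int);print(p);q=g[p[1]-50:p[1]+50:6,p[0]-60:p[0]+60:6];print("\n".join(" ".join(f"{v:3d}" for v in r) for r in q))
E
```

```text
[[381. 211.]
 [359. 211.]
 [382. 190.]]
[380 211]
213 206 211 210 209 209 210 202 200 202 211 213 202 211 207 209 212 210 206 201
209 209 205 210 209 217 208 200 215 210 213 212 209 199 208 212 211 202 203 213
206 212  96  99  98  98 100 104 105 106 104 105 106 105 104 114 114 115 112 108
209 217 226 234 234 239 235 236 236 235 237 234 232 231 232 229 228 227 228 225
205 121 220 128 125 241 238 130 129 128 115 234 232 230 230 231 230 228 226 223
120 119 124 131 131 130 132 132 130 127 113 235 231 230 230 227 227 226 224 223
122 121 122 134 131 126 132 121 154 149 152 131 224 229 230 228 227 227 225 224
114 122 124 129 132 238 126 147 157 148 155 152 253 230 231 230 229 227 223 223
120 120 121 129 132 212 101 150 154 148 156 253 252 240 226 226 225 226 222 222
120 122 123 130 132 234 172 151 149 151 151 251 251 235 227 226 227 224 224 222
118 120 123 129 131 237 132 151 152 152 152 255 250 227 229 226 225 223 224 224
122 120 124 132 130 232 133 133 154 152 153 255 227 228 226 227 224 224 224 224
120 120 125 131 130 130 129 143 141 142 142 146 147 147 147 143 145 227 221 221
125 122 123 131 132 126 118 198 197 198 196 255 255 255 255 255 255 255 220 230
125 125 122 215 139 228 113 200  55  63  65  50  54  55  54 102 253 255 222 228
119 122 126 224 225 224 103 215 125  77  79 115 115 115  72  74 255 251 220 166
120 129 124 221 223 225  99 255 254  76  75 133 147 149 149  75  66 236 220 175
```

>>> servo_tool --deltas '[[[-0.015, 0.025, 0], [0, 0, 0]], [[-0.02, 0.045, 0], [0, 0, 0]], [[-0.02, 0.05, 0], [0, 0, 0]], [[-0.02, 0.05, 0], [0, 0, 0]], [[-0.02, 0.05, 0], [0, 0, 0]], [[-0.008, 0.034, 0], [0, 0, 0]], [[0, 0, 0], [0, 0, -10]], [[0, 0, 0], [0, 0, -10]], [[0, 0, 0], [0, 0, -10]], [[0, 0, 0], [0, 0, -10]], [[0, 0, 0], [0, 0, -10]], [[0, 0, 0], [0, 0, -10]], [[0, 0, 0], [0, 0, -10]], [[0, 0, 0], [0, 0, -10]], [[0, 0, 0], [0, 0, -10]], [[0, 0, 0], [0, 0, 0]]]' --fingers 0

```text
time: 49.92
tool_pos: [708.9, 134.4, 204.1]
tcp_rot: [-3.141, -0.003, 3.025]
contact_force: [0.3, 0.8, 1.3]
grip_width: 0.3
finger_force: 0.0
```

```bash
python3 - <<'E'
from h import *
go(case(180,-40,122),np.radians(173.4)); o=bot.get_obs()
d=o["tool_pos"][:2]-CC;print(o["tool_pos"],d@UX,d@UY,o["joint_positions"].round(2))
cv2.imwrite("pics/w13.png",bot.capture("wrist")[:,:,::-1])
im=bot.capture("scene");cv2.imwrite("pics/s13.png",im[:,:,::-1])
# lid's outer face edges in the scene view
for t in(1.7,1.75,1.8,1.85,1.9): print(t,proj(cam("scene"),[lid(-130,105,36,t),lid(-130,-105,36,t)]).round().tolist())
g=cv2.cvtColor(im,cv2.COLOR_RGB2GRAY).astype(int)
for u in (400,440,480): print(u,g[250:400:3,u].tolist())
E
```

```text
shift [-0.0024  0.0016  0.0821] turn [-0.03 -0.19 -0.1 ]
[708.92447511 134.404693   204.11438036] 177.87617410201676 -41.525928474195574 [ 0.08  0.74  0.85  0.    1.55 -1.37]
1.7 [[476.0, 391.0], [364.0, 278.0]]
1.75 [[472.0, 395.0], [361.0, 282.0]]
1.8 [[467.0, 399.0], [357.0, 285.0]]
1.85 [[463.0, 403.0], [354.0, 288.0]]
1.9 [[459.0, 408.0], [351.0, 292.0]]
400 [20, 24, 23, 83, 66, 53, 90, 149, 146, 140, 58, 55, 58, 49, 58, 56, 57, 54, 56, 58, 46, 26, 78, 119, 121, 107, 88, 70, 65, 66, 67, 66, 68, 66, 74, 71, 73, 76, 87, 82, 82, 89, 85, 79, 88, 79, 83, 84, 90, 84]
440 [150, 150, 146, 149, 146, 143, 69, 50, 50, 63, 51, 55, 58, 15, 91, 118, 117, 123, 133, 118, 97, 82, 103, 166, 182, 183, 186, 174, 163, 162, 162, 165, 166, 166, 164, 166, 167, 164, 162, 149, 128, 67, 70, 64, 67, 72, 71, 71, 61, 70]
480 [82, 80, 88, 89, 87, 81, 89, 84, 88, 87, 81, 84, 87, 80, 84, 85, 83, 82, 105, 141, 153, 109, 82, 84, 88, 83, 84, 141, 95, 94, 83, 88, 57, 54, 118, 202, 215, 153, 126, 158, 156, 167, 164, 165, 167, 169, 156, 90, 88, 91]
```

>>> servo_tool --deltas '[[[0, 0, 0.04], [0, 0, 0]], [[0, 0, 0.04], [0, 0, 0]], [[0, 0, 0], [0, 0, 0]], [[0.015, 0, 0], [0, 0, 0]], [[0.015, 0, 0], [0, 0, 0]], [[0.012, 0, 0], [0, 0, 0]], [[0.012, 0, 0], [0, 0, 0]], [[0.012, 0, 0], [0, 0, 0]], [[0.012, 0, 0], [0, 0, 0]], [[0, 0, 0], [0, 0, 0]]]'

```text
time: 51.28
tool_pos: [632.8, 143.8, 128.8]
tcp_rot: [3.141, 0.003, 3.026]
contact_force: [-0.0, -0.0, -0.5]
grip_width: 0.3
finger_force: 0.0
```

>>> servo_tool --deltas '[[[0.012, 0, 0.003], [0, 0, 0]], [[0.012, 0, 0.002], [0, 0, 0]], [[0.012, 0, 0], [0, 0, 0]]]'

```text
time: 51.65
tool_pos: [597.2, 147.7, 122.3]
tcp_rot: [3.141, 0.002, 3.026]
contact_force: [0.1, -0.9, 0.4]
grip_width: 0.3
finger_force: 0.6
```

```bash
python3 - <<'E'
from h import *
im=bot.capture("scene");o=bot.get_obs();print(o["tool_pos"],o["contact_force"],o["moment"])
cv2.imwrite("pics/s14.png",im[:,:,::-1]); a=cv2.imread("pics/s12.png")
b=im[:,:,::-1]
cv2.imwrite("pics/s14v.png",np.hstack([a[240:480,290:560],b[240:480,290:560]]))
E
```

```text
[595.30780064 147.96501542 122.07553359] [-0.22254927 -0.46101972  0.64869336] [-0.05098045 -0.10640734  0.00183351]
```

View pics/s14v.png

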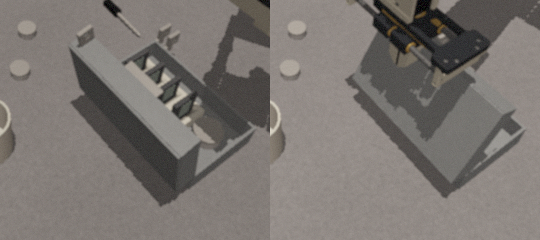

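The scene crop (all 14 views now used) shows the lid swinging down under the fingers. I'll continue along the arc.

>>> servo_tool --deltas '[[[0.012, 0, 0], [0, 0, 0]], [[0.012, 0, 0], [0, 0, 0]], [[0.011, 0, 0], [0, 0, 0]], [[0.009, 0, 0], [0, 0, 0]], [[0.012, 0, 0.008], [0, 0, 0]], [[0.012, 0, 0.008], [0, 0, 0]], [[0.008, 0, 0.008], [0, 0, 0]], [[0.0075, 0, 0.009], [0, 0, 0]], [[0.006, 0, 0.01], [0, 0, 0]], [[0.0055, 0, 0.01], [0, 0, 0]], [[0, 0, 0], [0, 0, 0]]]'

```text
time: 53.08
tool_pos: [501.0, 158.5, 67.2]
tcp_rot: [-3.141, -0.002, 3.027]
contact_force: [0.1, 0.8, 0.5]
grip_width: 0.5
finger_force: 0.0
```

>>> servo_tool --deltas '[[[0.002, 0, 0.004], [0, 0, 0]], [[0.002, 0, 0.004], [0, 0, 0]], [[0, 0, 0.002], [0, 0, 0]], [[0, 0, 0], [0, 0, 0]]]'

```text
time: 53.58
tool_pos: [497.9, 159.0, 58.1]
tcp_rot: [3.142, -0.0, 3.026]
contact_force: [-0.5, -0.1, -0.1]
grip_width: 0.7
finger_force: 0.0
```

>>> servo_tool --deltas '[[[0, 0, 0.002], [0, 0, 0]], [[0, 0, 0.001], [0, 0, 0]], [[0, 0, 0], [0, 0, 0]]]'

```text
time: 53.95
tool_pos: [498.3, 159.1, 56.8]
tcp_rot: [3.141, 0.001, 3.027]
contact_force: [-3.5, -0.5, 14.0]
grip_width: 0.5
finger_force: 6.7
```

>>> servo_tool --deltas '[[[0, 0, 0.001], [0, 0, 0]], [[0, 0, 0], [0, 0, 0]]]'

```text
time: 54.2
tool_pos: [498.3, 159.1, 56.7]
tcp_rot: [3.141, 0.002, 3.027]
contact_force: [-6.7, -1.2, 21.1]
grip_width: 0.2
finger_force: 10.6
```

>>> servo_tool --deltas '[[[0, 0, -0.01], [0, 0, 0]], [[0, 0, -0.04], [0, 0, 0]], [[0, 0, -0.05], [0, 0, 0]], [[-0.006, -0.04, -0.04], [0, 0, 0]], [[-0.006, -0.05, 0], [0, 0, 0]], [[-0.006, -0.048, 0], [0, 0, 0]], [[0, 0, 0], [0, 0, 0]], [[0, 0, 0], [0, 0, 0]]]' --fingers 0.35

```text
time: 55.2
tool_pos: [499.9, 20.2, 194.2]
tcp_rot: [3.141, -0.0, 3.026]
contact_force: [0.1, 0.2, -0.5]
grip_width: 32.3
finger_force: 0.0
```

```bash
cat >pin.py <<'E'
from h import *
def pin(near,n="wrist",zc=14):
    im=bot.capture(n);c=cam(n);g=im.max(2).astype(int);p=proj(c,list(near)+[7])[0]
    m=np.zeros(g.shape,bool);x,y=p.astype(int);m[max(0,y-90):y+60,max(0,x-130):x+130]=True
    for b in blobs((g<65)&m,80,5000):
        r=rect(c,b,10); print(n,"grip",b.mean(0).round(1),[np.round(v,1) for v in r])
    gi=cv2.cvtColor(im,cv2.COLOR_RGB2HSV)
    for b in blobs((g>200)&m,20,3000):
        w=ray(c,b,10.5)[:,:2]; vx,vy,_,_=cv2.fitLine(w.astype(np.float32),cv2.DIST_L2,0,.01,.01).ravel(); print(n,"shaft",b.mean(0).round(1),"ends",w[w[:,1].argmin()].round(1),w[w[:,1].argmax()].round(1),"ang",np.degrees(np.arctan2(vy,vx)).round(1),"mean",w.mean(0).round(1))
    return im
E
python3 - <<'E'
from pin import *
im=pin([438,15]); cv2.imwrite("pics/w15.png",im[:,:,::-1]); print(bot.get_obs()["tool_pos"])
im=pin([438,15],"top"); cv2.imwrite("pics/t15.png",im[:,:,::-1])
# lid front top edge check in the wrist view
im=cv2.imread("pics/w15.png");c=cam("wrist")
for t in(0,.05,.1): print(t,proj(c,[lid(-130,y,36,t) for y in(-60,-100)]).round(1).tolist())
g=cv2.cvtColor(im,cv2.COLOR_BGR2GRAY)
for y in(-60,-85): 
    u,v=proj(c,lid(-130,y,36,0))[0].round().astype(int); print(u,v,g[v-25:v+25,u].tolist() if 0<u<640 else "")
E
```

```text
wrist grip [274.4 151.1] [array([432.7, -22.6]), array([39.7, 14.2]), np.float64(80.0)]
wrist shaft [372.1 196.4] ends [493.8  68.4] [486.1  76.4] ang -41.8 mean [490.4  73. ]
wrist shaft [433.8 192.3] ends [508.4 129.3] [474.1 144.9] ang -2.4 mean [493.7 137.9]
[499.90332405  20.69155472 194.15405497]
top grip [237.8 355.2] [array([358.3,  75.3]), array([24.2, 40.5]), np.float64(87.9)]
top grip [286.4 291.3] [array([477.6,  -8.5]), array([118.1,  47.2]), np.float64(10.2)]
top grip [255.1 281.7] [array([495.5,  41.9]), array([ 56.6, 217.1]), np.float64(88.4)]
top shaft [387.2 274.3] ends [ 544.3 -220.1] [ 473.5 -161. ] ang 4.1 mean [ 503.7 -196.2]
top shaft [327.1 225.7] ends [ 598.  -103.4] [588.8 -72.1] ang 89.9 mean [593.1 -87.1]
0 [[464.3, 171.2], [416.9, 171.1]]
0.05 [[467.1, 174.3], [418.7, 174.3]]
0.1 [[469.9, 178.0], [420.6, 178.0]]
464 171 [195, 197, 200, 200, 199, 198, 196, 196, 200, 200, 199, 202, 199, 95, 106, 111, 112, 117, 117, 84, 89, 89, 89, 90, 87, 84, 135, 232, 220, 216, 216, 217, 216, 216, 217, 218, 216, 218, 215, 217, 216, 218, 218, 218, 216, 218, 219, 221, 219, 221]
435 171 [247, 247, 246, 248, 250, 250, 249, 247, 248, 249, 249, 250, 250, 251, 250, 249, 247, 248, 253, 255, 180, 73, 87, 90, 87, 84, 129, 232, 226, 222, 220, 221, 221, 220, 221, 219, 221, 219, 220, 219, 218, 222, 220, 222, 221, 222, 222, 222, 220, 220]
```

```bash
python3 - <<'E'
from h import *
im=cv2.imread("pics/w15.png").astype(int);c=cam("wrist")
# grip + shaft against a blurred bench: profile across the pin at several distances along it
d=np.array([np.cos(np.radians(80)),np.sin(np.radians(80))]);n=np.array([d[1],-d[0]]);g=im.max(2)
for s in(-15,-5,5,15,30,45,60,70,78,84,90):
    pts=[np.r_[np.array([432.7,-22.6])+s*d+k*n,7] for k in range(-14,15,1)]
    uv=proj(c,pts).round().astype(int); print(s,[int(g[v,u]) for u,v in uv])
go([432.2,-25.6,60],np.radians(80))
E
```

```text
-15 [122, 123, 124, 122, 121, 123, 122, 73, 44, 50, 53, 52, 54, 51, 50, 49, 50, 52, 48, 47, 44, 50, 113, 122, 114, 115, 114, 116, 117]
-5 [122, 118, 109, 117, 186, 185, 117, 49, 45, 49, 50, 48, 48, 48, 53, 48, 49, 46, 48, 49, 45, 62, 125, 120, 116, 117, 116, 120, 121]
5 [123, 122, 120, 118, 121, 122, 127, 100, 42, 49, 49, 50, 47, 47, 49, 50, 48, 47, 51, 47, 42, 46, 99, 122, 119, 119, 115, 117, 120]
15 [118, 120, 125, 124, 119, 119, 124, 47, 45, 48, 46, 49, 51, 48, 48, 48, 46, 46, 46, 43, 43, 54, 124, 120, 120, 121, 119, 122, 122]
30 [120, 122, 123, 122, 119, 116, 115, 112, 114, 113, 115, 139, 148, 154, 153, 142, 129, 98, 123, 121, 119, 122, 120, 117, 116, 114, 115, 117, 118]
45 [122, 120, 123, 126, 124, 121, 119, 121, 121, 120, 111, 140, 152, 158, 155, 142, 126, 104, 119, 116, 118, 117, 119, 117, 115, 118, 123, 119, 121]
60 [119, 122, 123, 120, 120, 120, 122, 122, 122, 119, 113, 139, 149, 155, 158, 142, 123, 102, 126, 123, 122, 121, 119, 119, 116, 121, 122, 122, 121]
70 [115, 117, 116, 120, 121, 120, 120, 120, 118, 117, 115, 110, 142, 153, 159, 152, 137, 115, 106, 119, 121, 122, 119, 121, 121, 120, 118, 114, 117]
78 [118, 116, 119, 169, 165, 113, 121, 122, 120, 116, 114, 111, 147, 152, 157, 140, 112, 115, 120, 120, 120, 117, 120, 123, 119, 118, 117, 122, 119]
84 [121, 116, 116, 119, 121, 115, 114, 115, 116, 114, 115, 114, 111, 119, 128, 125, 119, 122, 120, 122, 120, 119, 117, 119, 119, 120, 118, 121, 120]
90 [118, 118, 121, 120, 119, 118, 120, 119, 118, 119, 118, 121, 121, 115, 117, 117, 117, 120, 119, 118, 117, 118, 118, 122, 122, 122, 120, 116, 119]
shift [ 0.062  -0.054   0.1341] turn [ 1.000e-02 -3.000e-02  9.347e+01]
```

>>> servo_tool --deltas '[[[0.031, -0.027, 0], [0, 0, 0]], [[0.031, -0.027, 0], [0, 0, 0]], [[0, 0, 0], [0, 0, 10.4]], [[0, 0, 0], [0, 0, 10.4]], [[0, 0, 0], [0, 0, 10.4]], [[0, 0, 0], [0, 0, 10.4]], [[0, 0, 0], [0, 0, 10.4]], [[0, 0, 0], [0, 0, 10.4]], [[0, 0, 0], [0, 0, 10.4]], [[0, 0, 0], [0, 0, 10.4]], [[0, 0, 0], [0, 0, 10.3]], [[0, 0, 0.04], [0, 0, 0]], [[0, 0, 0.05], [0, 0, 0]], [[0, 0, 0.04], [0, 0, 0]], [[0, 0, 0], [0, 0, 0]], [[0, 0, 0], [0, 0, 0]]]'

```text
time: 57.3
tool_pos: [433.2, -26.3, 65.4]
tcp_rot: [3.14, -0.0, 1.396]
contact_force: [0.9, -1.0, 0.1]
grip_width: 32.0
finger_force: 0.0
```

```bash
python3 - <<'E'
from h import *
w=bot.capture("wrist");g=w.max(2);c=cam("wrist");cv2.imwrite("pics/w16.png",w[:,:,::-1])
d=np.array([np.cos(np.radians(80)),np.sin(np.radians(80))]);n=np.array([d[1],-d[0]])
for s in(-10,0,10,15,20,40,60):
    uv=proj(c,[np.r_[np.array([432.7,-22.6])+s*d+k*n,14 if s<20 else 7] for k in range(-14,15)]).round().astype(int); print(s,uv[14],[int(g[v,u]) for u,v in uv])
go([432.2,-25.6,-17.5],np.radians(80))
E
```

```text
-10 [321 258] [123, 126, 125, 126, 127, 127, 125, 131, 87, 41, 41, 43, 42, 44, 47, 41, 42, 42, 46, 42, 44, 61, 115, 123, 122, 124, 125, 126, 121]
0 [321 245] [128, 125, 122, 120, 123, 118, 118, 111, 68, 43, 43, 42, 45, 45, 42, 44, 45, 43, 43, 43, 44, 44, 108, 119, 120, 120, 123, 123, 125]
10 [321 231] [128, 126, 127, 122, 122, 123, 127, 116, 71, 44, 46, 44, 45, 44, 47, 46, 43, 46, 46, 47, 48, 48, 111, 125, 122, 122, 125, 129, 128]
15 [321 224] [122, 128, 125, 128, 128, 124, 124, 100, 52, 47, 44, 46, 47, 46, 49, 47, 48, 45, 49, 47, 49, 50, 108, 127, 127, 124, 126, 124, 123]
20 [321 215] [125, 124, 119, 120, 122, 123, 127, 132, 98, 25, 26, 112, 145, 151, 160, 159, 152, 140, 105, 31, 31, 107, 131, 124, 129, 128, 130, 131, 124]
40 [321 186] [130, 129, 131, 131, 131, 132, 129, 127, 123, 122, 124, 120, 143, 153, 164, 162, 154, 142, 121, 128, 126, 129, 131, 129, 130, 129, 130, 123, 193]
60 [321 157] [217, 217, 218, 219, 220, 221, 221, 221, 223, 223, 228, 189, 199, 239, 255, 255, 248, 233, 209, 228, 223, 223, 222, 222, 219, 218, 218, 223, 223]
shift [ 0.0007 -0.0017  0.0833] turn [ 0.17  0.   -0.05]
```

>>> servo_tool --deltas '[[[0, -0.0005, 0.03], [0, 0, 0]], [[0, 0, 0.03], [0, 0, 0]], [[0, 0, 0.014], [0, 0, 0]], [[0, 0, 0.005], [0, 0, 0]], [[0, 0, 0], [0, 0, 0]], [[0, 0, 0], [0, 0, 0]]]'

```text
time: 58.1
tool_pos: [432.5, -26.7, -13.9]
tcp_rot: [3.14, 0.0, 1.395]
contact_force: [1.0, 0.2, 0.1]
grip_width: 32.2
finger_force: 0.0
```

>>> servo_tool --deltas '[[[0, 0, 0.003], [0, 0, 0]], [[0, 0, 0], [0, 0, 0]], [[0, 0, 0], [0, 0, 0]]]'

```text
time: 58.48
tool_pos: [431.7, -26.6, -17.7]
tcp_rot: [3.141, -0.0, 1.395]
contact_force: [-0.7, 0.6, 0.3]
grip_width: 32.2
finger_force: 0.0
```

>>> servo_tool --deltas '[[[0, 0, 0], [0, 0, 0]], [[0, 0, 0], [0, 0, 0]], [[0, 0, 0], [0, 0, 0]], [[0, 0, 0], [0, 0, 0]], [[0, 0, 0], [0, 0, 0]]]' --fingers 0

```text
time: 59.1
tool_pos: [431.7, -26.6, -17.8]
tcp_rot: [3.142, -0.0, 1.394]
contact_force: [0.4, 0.7, 0.7]
grip_width: 13.4
finger_force: 30.0
```

>>> servo_tool --deltas '[[[0, 0, -0.01], [0, 0, 0]], [[0, 0, -0.02], [0, 0, 0]], [[0, 0, -0.016], [0, 0, 0]], [[0, 0, 0], [0, 0, -3.4]], [[0, 0, 0], [0, 0, 0]], [[0, 0, 0], [0, 0, 0]]]'

```text
time: 59.85
tool_pos: [431.6, -26.5, 28.3]
tcp_rot: [-3.141, -0.0, 1.453]
contact_force: [-0.6, 0.7, -0.1]
grip_width: 13.4
finger_force: 30.0
```

```bash
python3 - <<'E'
from h import *
o=bot.get_obs();d=o["tool_pos"][:2]-CC;print(o["tool_pos"],d@UX,d@UY,np.degrees(o["tcp_rot"]))
w=bot.capture("wrist");c=cam("wrist");cv2.imwrite("pics/w17.png",w[:,:,::-1]);g=w.max(2)
# eyelets in this view: predicted axis points and surroundings
for y in(-105,-99,-85,-79): print(y,proj(c,[case(-81,y,54),case(-81,y,66),case(-93,y,66),case(-69,y,66)]).round().tolist())
t=o["tool_pos"];n=UX;
for s in(20,40,55,75,80,85,88,92):
    uv=proj(c,[np.r_[t[:2]+s*UY+k*UX,54] for k in np.arange(-12,13,1)]).round().astype(int);print(s,uv[12],[int(g[v,u]) for u,v in uv if 0<=v<480])
E
```

```text
[431.56815658 -26.52010847  28.31750288] -79.14580097359168 -233.26278848553804 [-1.79994004e+02 -5.74669480e-03  8.32419504e+01]
-105 [[317.0, -4.0], [316.0, -17.0], [282.0, -17.0], [350.0, -17.0]]
-99 [[317.0, -22.0], [316.0, -38.0], [281.0, -37.0], [351.0, -38.0]]
-85 [[316.0, -67.0], [315.0, -87.0], [279.0, -87.0], [351.0, -88.0]]
-79 [[316.0, -87.0], [315.0, -110.0], [279.0, -110.0], [352.0, -110.0]]
20 [323 262] [132, 127, 125, 123, 118, 107, 32, 41, 37, 43, 43, 42, 43, 42, 42, 44, 44, 41, 46, 43, 117, 121, 121, 125, 129]
40 [322 221] [122, 123, 129, 126, 123, 124, 124, 124, 124, 117, 135, 149, 156, 158, 152, 135, 113, 124, 124, 125, 124, 123, 124, 127, 130]
55 [322 188] [130, 130, 128, 128, 130, 124, 127, 131, 133, 116, 138, 149, 160, 160, 156, 141, 116, 130, 128, 117, 116, 123, 123, 187, 211]
75 [322 141] [213, 214, 212, 212, 214, 212, 219, 117, 130, 120, 172, 238, 252, 254, 248, 233, 171, 219, 220, 219, 220, 220, 221, 220, 220]
80 [322 128] [216, 219, 220, 223, 222, 225, 225, 171, 123, 127, 114, 234, 250, 254, 247, 229, 206, 224, 222, 216, 219, 220, 219, 221, 222]
85 [322 116] [218, 220, 220, 219, 222, 223, 219, 213, 210, 214, 219, 180, 237, 251, 232, 191, 210, 216, 216, 219, 219, 220, 218, 218, 219]
88 [322 108] [215, 217, 211, 209, 221, 223, 222, 220, 220, 216, 215, 217, 212, 211, 208, 212, 221, 220, 216, 220, 219, 217, 215, 215, 214]
92 [322  98] [218, 217, 218, 221, 221, 223, 218, 218, 221, 223, 223, 211, 212, 210, 219, 221, 223, 222, 215, 210, 213, 220, 221, 217, 217]
```

>>> servo_tool --deltas '[[[0.015, -0.001, -0.001], [0, 0, 0]], [[0.015, 0, 0], [0, 0, 0]], [[0.003, 0, 0], [0, 0, 0]], [[0, 0, 0], [0, 0, 0]], [[0, 0, 0], [0, 0, 0]]]'

```text
time: 60.52
tool_pos: [434.5, 6.3, 29.2]
tcp_rot: [-3.142, -0.0, 1.454]
contact_force: [0.2, 0.1, 0.5]
grip_width: 13.6
finger_force: 30.0
```

```bash
python3 - <<'E'
from h import *
o=bot.get_obs();t=o["tool_pos"];d=t[:2]-CC;print(t,d@UX,d@UY,np.degrees(o["tcp_rot"]))
w=bot.capture("wrist");c=cam("wrist");cv2.imwrite("pics/w18.png",w[:,:,::-1]);g=cv2.cvtColor(w,cv2.COLOR_RGB2GRAY)
for y in(-105,-85): print(y,proj(c,[case(-81,y,54),case(-81,y,66),case(-93,y,66),case(-69,y,66)]).round().tolist())
for v in range(0,215,6): print(v,g[v,270:374:3].tolist())
E
```

```text
[434.5314612    6.25988061  29.18410697] -79.9697734067029 -200.35944628283823 [-1.79999270e+02 -9.07476579e-05  8.33056340e+01]
-105 [[320.0, 89.0], [319.0, 85.0], [287.0, 85.0], [351.0, 85.0]]
-85 [[319.0, 35.0], [319.0, 25.0], [286.0, 25.0], [352.0, 25.0]]
0 [205, 207, 209, 204, 205, 213, 215, 213, 207, 206, 211, 214, 210, 210, 211, 216, 212, 210, 214, 208, 208, 212, 212, 113, 120, 112, 113, 119, 70, 74, 75, 74, 76, 82, 182]
6 [208, 213, 213, 206, 201, 204, 215, 213, 214, 214, 210, 214, 220, 219, 210, 208, 213, 217, 217, 213, 212, 219, 213, 161, 123, 118, 115, 119, 73, 78, 75, 79, 75, 78, 210]
12 [219, 216, 219, 216, 208, 203, 219, 255, 254, 255, 255, 255, 255, 254, 254, 254, 254, 255, 255, 254, 254, 255, 255, 255, 255, 255, 255, 255, 255, 67, 77, 75, 74, 103, 218]
18 [215, 211, 210, 213, 221, 219, 213, 253, 254, 254, 253, 253, 252, 253, 253, 253, 254, 254, 253, 253, 254, 254, 254, 254, 254, 253, 253, 254, 255, 69, 74, 78, 72, 89, 224]
24 [204, 205, 209, 207, 210, 216, 210, 254, 254, 254, 253, 253, 253, 253, 253, 254, 254, 253, 254, 254, 254, 254, 254, 254, 253, 254, 254, 254, 255
[... 4766 characters left out ...]
 126, 125, 123, 127, 130, 125, 124, 129, 131, 137, 130, 124, 122, 135, 156, 160, 152, 133, 125, 126, 126, 127, 123, 126, 122, 215, 213, 215, 215, 222, 213, 214]
198 [123, 123, 122, 122, 123, 125, 125, 121, 122, 123, 122, 123, 125, 122, 123, 129, 134, 154, 161, 151, 132, 128, 129, 129, 128, 130, 128, 238, 216, 217, 210, 218, 220, 219, 219]
204 [122, 125, 128, 123, 123, 124, 123, 125, 123, 126, 127, 128, 126, 124, 130, 132, 135, 155, 158, 150, 127, 126, 126, 124, 127, 128, 126, 218, 208, 211, 212, 214, 215, 215, 212]
210 [128, 123, 124, 123, 125, 128, 130, 129, 125, 127, 129, 130, 124, 125, 126, 129, 134, 154, 159, 153, 127, 130, 128, 131, 130, 129, 129, 191, 224, 109, 111, 115, 111, 213, 218]
```

The wrist pixels show the three eyelets in line (u 290–356), so the lid is shut. The shaft at u≈324 is within half a mm of their centre (322.8), so I'll insert it.

>>> servo_tool --deltas '[[[0.004, -0.0004, 0], [0, 0, 0]], [[0.005, 0, 0], [0, 0, 0]], [[0.006, 0, 0], [0, 0, 0]], [[0.006, 0, 0], [0, 0, 0]], [[0, 0, 0], [0, 0, 0]]]'

```text
time: 61.2
tool_pos: [436.6, 27.7, 29.2]
tcp_rot: [3.142, -0.0, 1.455]
contact_force: [0.2, -0.7, -0.5]
grip_width: 13.6
finger_force: 30.0
```

>>> servo_tool --deltas '[[[0.006, 0, 0], [0, 0, 0]], [[0.006, 0, 0], [0, 0, 0]], [[0.006, 0, 0], [0, 0, 0]], [[0.006, 0, 0], [0, 0, 0]], [[0.006, 0, 0], [0, 0, 0]], [[0.006, 0, 0], [0, 0, 0]], [[0.006, 0, 0], [0, 0, 0]], [[0, 0, 0], [0, 0, 0]]]'

```text
time: 62.2
tool_pos: [441.5, 69.4, 29.2]
tcp_rot: [3.142, -0.0, 1.455]
contact_force: [-0.2, -0.6, -0.8]
grip_width: 13.8
finger_force: 30.0
```

```bash
python3 - <<'E'
from h import *
o=bot.get_obs();t=o["tool_pos"];d=t[:2]-CC;print(t,d@UX,d@UY,o["contact_force"].round(1))
w=bot.capture("wrist");c=cam("wrist");g=cv2.cvtColor(w,cv2.COLOR_RGB2GRAY);cv2.imwrite("pics/w19.png",w[:,:,::-1])
print([(y,proj(c,case(-81,y,66))[0].round().tolist()) for y in(-106,-100,-86)],proj(c,np.r_[t[:2]+23*UY,61]).round())
print(g[150:330:3,323].tolist()); print(g[150:330:3,335].tolist())
E
```

```text
[441.49518998  69.35550035  29.18697477] -80.30422563114969 -136.88158486029337 [-0.2 -0.6 -0.8]
[(-106, [321.0, 247.0]), (-100, [321.0, 233.0]), (-86, [321.0, 201.0])] [[323. 260.]]
[253, 252, 252, 252, 252, 252, 252, 252, 252, 252, 251, 255, 98, 147, 148, 144, 143, 145, 154, 152, 103, 148, 145, 141, 141, 150, 151, 106, 255, 121, 142, 141, 139, 146, 145, 148, 31, 40, 39, 36, 40, 37, 36, 39, 38, 37, 38, 36, 34, 36, 33, 36, 30, 34, 36, 35, 31, 45, 63, 66]
[206, 207, 203, 202, 205, 199, 197, 215, 121, 104, 112, 116, 103, 148, 146, 149, 148, 134, 111, 104, 105, 145, 145, 148, 146, 101, 105, 104, 151, 144, 145, 144, 142, 116, 39, 43, 41, 42, 44, 42, 42, 38, 41, 38, 36, 40, 36, 37, 39, 39, 37, 35, 36, 36, 35, 35, 34, 42, 61, 64]
```

>>> servo_tool --deltas '[[[0.003, 0, 0], [0, 0, 0]], [[0.002, 0, 0], [0, 0, 0]], [[0.001, 0, 0], [0, 0, 0]], [[0, 0, 0], [0, 0, 0]]]'

```text
time: 62.75
tool_pos: [442.2, 75.0, 29.2]
tcp_rot: [3.142, -0.0, 1.454]
contact_force: [-0.4, -0.8, -1.1]
grip_width: 13.9
finger_force: 30.0
```

>>> servo_tool --deltas '[[[0.001, 0, 0], [0, 0, 0]], [[0, 0, 0], [0, 0, 0]], [[0, 0, 0], [0, 0, 0]]]'

```text
time: 63.12
tool_pos: [442.3, 75.9, 29.2]
tcp_rot: [-3.142, -0.0, 1.454]
contact_force: [-0.2, 0.4, -0.3]
grip_width: 13.8
finger_force: 30.0
```

>>> servo_tool --deltas '[[[0.001, 0, 0], [0, 0, 0]], [[0, 0, 0], [0, 0, 0]], [[0, 0, 0], [0, 0, 0]]]'

```text
time: 63.5
tool_pos: [442.4, 76.9, 29.2]
tcp_rot: [3.142, -0.0, 1.454]
contact_force: [0.2, -0.8, -1.1]
grip_width: 13.6
finger_force: 30.0
```

>>> servo_tool --deltas '[[[0.001, 0, 0], [0, 0, 0]], [[0, 0, 0], [0, 0, 0]], [[0, 0, 0], [0, 0, 0]]]'

```text
time: 63.88
tool_pos: [442.5, 77.0, 29.2]
tcp_rot: [-3.142, 0.001, 1.454]
contact_force: [0.2, -6.1, 0.9]
grip_width: 13.5
finger_force: 30.0
```

>>> servo_tool --deltas '[[[0.0005, 0, 0.001], [0, 0, 0]], [[0, 0, 0.001], [0, 0, 0]], [[0, 0, 0], [0, 0, 0]]]'

```text
time: 64.25
tool_pos: [442.7, 77.0, 27.6]
tcp_rot: [3.141, 0.002, 1.455]
contact_force: [-2.0, -9.4, 4.1]
grip_width: 13.8
finger_force: 30.0
```

>>> servo_tool --deltas '[[[0, 0, 0], [0, 0, 0]], [[0, 0, 0], [0, 0, 0]], [[0, 0, -0.01], [0, 0, 0]], [[0, 0, -0.03], [0, 0, 0]], [[0, 0, -0.05], [0, 0, 0]], [[-0.03, 0, -0.04], [0, 0, 0]], [[-0.03, 0, -0.04], [0, 0, 0]], [[0, 0, 0], [0, 0, 0]]]' --fingers 0.26

```text
time: 65.25
tool_pos: [437.3, 17.5, 200.6]
tcp_rot: [3.134, 0.0, 1.452]
contact_force: [-0.6, 0.4, -0.4]
grip_width: 23.9
finger_force: 0.0
```

```bash
python3 - <<'E'
from h import *
w=bot.capture("wrist");c=cam("wrist");g=cv2.cvtColor(w,cv2.COLOR_RGB2GRAY);cv2.imwrite("pics/w20.png",w[:,:,::-1])
o=bot.get_obs();print(o["tool_pos"])
print([(y,z,proj(c,case(-81,y,z))[0].round(1).tolist()) for y,z in((-106,66),(-100,66),(-106,60),(-146,60),(-126,60))])
u,v=proj(c,case(-81,-106,60))[0].round().astype(int)
for r in range(v-24,v+70,3): print(r,g[r,u-27:u+28:3].tolist())
E
```

```text
[436.15186572  18.3679059  198.67544904]
[(-106, 66, [321.1, 129.7]), (-100, 66, [321.0, 122.4]), (-106, 60, [321.1, 129.8]), (-146, 60, [321.4, 175.8]), (-126, 60, [321.2, 153.2])]
106 [199, 201, 197, 154, 110, 83, 84, 87, 238, 250, 140, 84, 81, 117, 145, 88, 227, 225, 225]
109 [196, 202, 199, 156, 124, 147, 143, 144, 224, 243, 152, 197, 194, 196, 96, 69, 229, 226, 226]
112 [193, 196, 203, 156, 226, 254, 254, 253, 253, 253, 254, 254, 253, 254, 243, 79, 229, 225, 225]
115 [190, 191, 191, 206, 227, 255, 255, 255, 255, 255, 255, 255, 255, 255, 244, 80, 230, 225, 223]
118 [188, 191, 193, 211, 112, 78, 77, 85, 204, 252, 132, 86, 81, 90, 72, 62, 230, 223, 223]
121 [201, 203, 197, 153, 111, 133, 127, 129, 200, 245, 167, 134, 133, 134, 82, 67, 229, 226, 224]
124 [197, 202, 203, 196, 232, 254, 254, 253, 254, 254, 254, 254, 254, 255, 144, 73, 229, 226, 225]
127 [196, 201, 198, 153, 178, 255, 255, 255, 255, 254, 255, 255, 255, 255, 140, 77, 242, 238, 238]
130 [190, 196, 198, 206, 103, 89, 91, 100, 150, 249, 112, 86, 90, 93, 84, 85, 99, 91, 93]
133 [192, 200, 196, 196, 212, 201, 198, 107, 152, 
[... 1469 characters left out ...]
191, 190, 195, 201, 194]
181 [111, 110, 111, 112, 112, 111, 112, 115, 41, 45, 47, 58, 58, 175, 205, 199, 195, 201, 198]
184 [115, 113, 115, 117, 116, 119, 114, 117, 54, 48, 50, 61, 60, 80, 109, 197, 193, 195, 193]
187 [115, 113, 115, 117, 113, 116, 112, 116, 69, 47, 48, 44, 57, 62, 115, 106, 173, 200, 202]
190 [111, 113, 114, 116, 116, 121, 112, 114, 97, 48, 45, 44, 42, 63, 116, 116, 118, 113, 116]
193 [114, 118, 116, 115, 118, 114, 113, 116, 117, 75, 126, 124, 123, 115, 114, 111, 108, 114, 113]
196 [112, 111, 114, 112, 112, 115, 116, 111, 113, 111, 118, 112, 111, 113, 111, 113, 111, 111, 117]
199 [114, 114, 111, 116, 114, 115, 118, 114, 112, 116, 118, 115, 113, 117, 112, 221, 204, 207, 117]
```

The numbers show the pin slid back about 17 mm on release: its grip face is at v≈150, against v≈130 when home. It is still in the eyelets, so I'll push its rear end home with shut fingers and back off straight.

>>> servo_tool --deltas '[[[0, 0.001, 0.03], [0, 0, 0]], [[0, 0, 0.05], [0, 0, 0]], [[0, 0, 0.05], [0, 0, 0]], [[0, 0, 0.035], [0, 0, 0]], [[0, 0, 0.01], [0, 0, 0]], [[0, 0, 0], [0, 0, 0]], [[0, 0, 0], [0, 0, 0]]]' --fingers 0

```text
time: 66.18
tool_pos: [437.5, 18.8, 23.3]
tcp_rot: [3.14, -0.0, 1.454]
contact_force: [1.0, -0.0, 0.2]
grip_width: 0.4
finger_force: 0.0
```

```bash
python3 - <<'E'
from h import *
w=bot.capture("wrist");c=cam("wrist");g=cv2.cvtColor(w,cv2.COLOR_RGB2GRAY);cv2.imwrite("pics/w21.png",w[:,:,::-1])
t=bot.get_obs()["tool_pos"];d=t[:2]-CC;print(t,d@UX,d@UY)
print([(y,z,proj(c,case(-80,y,z))[0].round(1).tolist()) for y,z in((-106,66),(-106,58),(-123,58),(-163,52),(-163,45))])
for r in range(90,290,6): print(r,g[r,290:365:4].tolist())
E
```

```text
[437.55167732  18.7023675   23.35390442] -78.39967695090462 -187.65228364220377
[(-106, 66, [318.0, 122.9]), (-106, 58, [318.3, 123.6]), (-123, 58, [318.6, 167.2]), (-163, 52, [319.3, 254.4]), (-163, 45, [319.4, 249.6])]
90 [254, 254, 253, 254, 254, 254, 254, 254, 254, 254, 255, 254, 254, 255, 254, 254, 255, 154, 75]
96 [88, 88, 91, 88, 89, 87, 93, 133, 125, 106, 94, 92, 92, 89, 88, 97, 255, 141, 80]
102 [124, 135, 135, 132, 132, 116, 222, 246, 238, 197, 129, 131, 127, 124, 125, 88, 84, 83, 84]
108 [255, 255, 255, 255, 255, 255, 255, 255, 255, 255, 255, 255, 255, 255, 255, 255, 86, 84, 84]
114 [254, 254, 254, 254, 254, 254, 254, 254, 254, 254, 255, 255, 254, 254, 255, 255, 163, 85, 86]
120 [254, 254, 253, 254, 254, 254, 254, 254, 254, 255, 255, 254, 254, 255, 255, 255, 163, 87, 80]
126 [123, 132, 135, 136, 135, 129, 218, 243, 202, 126, 113, 115, 116, 116, 113, 71, 81, 87, 85]
132 [159, 225, 215, 204, 218, 127, 211, 241, 239, 199, 217, 212, 212, 161, 128, 125, 222, 225, 216]
138 [213, 212, 208, 211, 215, 127, 206, 241, 238, 199, 211, 214, 217, 201, 205, 203, 205, 209, 206]
144 [209, 2
[... 1670 characters left out ...]
, 202, 202]
252 [125, 117, 116, 120, 126, 34, 33, 35, 36, 33, 37, 37, 120, 124, 120, 120, 125, 213, 199]
258 [120, 115, 119, 122, 118, 123, 119, 120, 119, 119, 123, 121, 121, 119, 119, 123, 120, 184, 203]
264 [113, 117, 117, 120, 119, 115, 119, 118, 121, 116, 118, 121, 120, 122, 116, 117, 119, 184, 211]
270 [117, 116, 118, 115, 114, 120, 122, 117, 117, 118, 116, 114, 118, 119, 121, 120, 120, 116, 203]
276 [117, 120, 121, 122, 120, 111, 121, 123, 113, 118, 127, 118, 115, 115, 122, 118, 115, 203, 197]
282 [120, 115, 120, 125, 127, 125, 126, 118, 29, 35, 124, 126, 126, 126, 127, 116, 120, 209, 205]
288 [130, 128, 128, 130, 130, 130, 129, 105, 32, 34, 117, 129, 130, 129, 130, 128, 131, 130, 212]
```

>>> servo_tool --deltas '[[[0.005, 0, 0], [0, 0, 0]], [[0.005, 0, 0], [0, 0, 0]], [[0.003, 0, 0], [0, 0, 0]], [[0.003, 0, 0], [0, 0, 0]], [[0.003, 0, 0], [0, 0, 0]], [[0.003, 0, 0], [0, 0, 0]], [[0.003, 0, 0], [0, 0, 0]], [[0.002, 0, 0], [0, 0, 0]], [[0.001, 0, 0], [0, 0, 0]], [[0.001, 0, 0], [0, 0, 0]], [[0, 0, 0], [0, 0, 0]]]'

```text
time: 67.6
tool_pos: [440.0, 45.6, 22.4]
tcp_rot: [3.141, 0.003, 1.455]
contact_force: [-2.0, -14.2, 3.3]
grip_width: 0.3
finger_force: 7.3
```

>>> servo_tool --deltas '[[[0.001, 0, 0], [0, 0, 0]], [[0.001, 0, 0], [0, 0, 0]], [[0, 0, 0], [0, 0, 0]]]'

```text
time: 67.97
tool_pos: [440.2, 47.2, 22.4]
tcp_rot: [3.141, 0.003, 1.455]
contact_force: [-3.0, -16.0, 3.8]
grip_width: 0.6
finger_force: 8.7
```

>>> servo_tool --deltas '[[[0.001, 0, 0], [0, 0, 0]], [[0.001, 0, 0], [0, 0, 0]], [[0, 0, 0], [0, 0, 0]]]'

```text
time: 68.35
tool_pos: [440.5, 48.7, 22.5]
tcp_rot: [3.141, 0.004, 1.455]
contact_force: [-1.9, -20.3, 4.6]
grip_width: 0.2
finger_force: 10.4
```

```bash
python3 - <<'E'
from h import *
w=bot.capture("wrist");c=cam("wrist");g=cv2.cvtColor(w,cv2.COLOR_RGB2GRAY);cv2.imwrite("pics/w22.png",w[:,:,::-1])
t=bot.get_obs()["tool_pos"];d=t[:2]-CC;print(t,d@UX,d@UY)
print([(y,z,proj(c,case(-80,y,z))[0].round(1).tolist()) for y,z in((-106,66),(-106,58),(-112,58),(-146,52))])
for r in range(166,300,4): print(r,g[r,290:365:5].tolist())
E
```

```text
[440.48303327  48.6725729   22.48629089] -78.93243778791333 -157.5437761162778
[(-106, 66, [319.7, 203.3]), (-106, 58, [320.0, 199.7]), (-112, 58, [320.0, 213.7]), (-146, 52, [320.4, 281.7])]
166 [255, 253, 253, 252, 252, 253, 254, 253, 254, 254, 254, 253, 254, 242, 121]
170 [255, 133, 138, 251, 252, 253, 253, 254, 254, 254, 253, 254, 254, 238, 108]
174 [152, 151, 145, 129, 134, 253, 253, 253, 254, 253, 253, 253, 253, 246, 107]
178 [137, 133, 134, 137, 138, 125, 132, 240, 143, 145, 147, 149, 149, 85, 89]
182 [122, 108, 110, 109, 109, 133, 146, 131, 116, 113, 113, 110, 246, 137, 89]
186 [123, 109, 110, 111, 109, 113, 114, 115, 104, 107, 109, 108, 135, 134, 89]
190 [141, 149, 150, 149, 145, 146, 150, 147, 150, 255, 132, 130, 255, 127, 90]
194 [138, 148, 147, 142, 145, 146, 149, 146, 149, 151, 144, 148, 145, 188, 90]
198 [137, 146, 145, 141, 143, 148, 145, 147, 149, 148, 145, 146, 164, 216, 85]
202 [134, 147, 142, 146, 149, 151, 149, 152, 153, 148, 142, 146, 161, 206, 156]
206 [121, 121, 123, 70, 51, 56, 54, 53, 55, 52, 211, 198, 206, 198, 207]
210 [119, 212, 214, 59, 52, 53, 53, 54, 53
[... 941 characters left out ...]
8, 39, 40, 37, 41, 37, 116, 116, 113, 112, 202]
266 [113, 114, 114, 115, 34, 37, 37, 37, 40, 35, 119, 120, 119, 117, 204]
270 [118, 116, 117, 114, 33, 35, 37, 38, 40, 35, 117, 118, 113, 114, 205]
274 [114, 117, 116, 116, 29, 38, 37, 35, 35, 34, 117, 117, 118, 118, 204]
278 [120, 115, 119, 114, 70, 59, 31, 34, 46, 43, 120, 117, 116, 115, 205]
282 [118, 118, 123, 124, 125, 124, 31, 56, 120, 124, 125, 125, 121, 115, 202]
286 [125, 123, 122, 123, 123, 124, 31, 57, 112, 123, 126, 124, 126, 125, 181]
290 [46, 47, 47, 51, 48, 104, 30, 54, 113, 50, 48, 51, 50, 48, 47]
294 [39, 37, 40, 37, 37, 107, 30, 58, 108, 36, 37, 38, 37, 39, 41]
298 [34, 39, 37, 33, 39, 107, 27, 54, 111, 39, 40, 42, 39, 39, 40]
```

>>> servo_tool --deltas '[[[-0.002, 0, 0], [0, 0, 0]], [[-0.01, 0, 0], [0, 0, 0]], [[-0.02, 0, 0], [0, 0, 0]], [[-0.01, 0, -0.02], [0, 0, 0]], [[0, 0, -0.05], [0, 0, 0]], [[0, 0, -0.05], [0, 0, 0]], [[0, 0, -0.04], [0, 0, 0]], [[0, 0, 0], [0, 0, 0]], [[0, 0, 0], [0, 0, 0]], [[0, 0, 0], [0, 0, 0]]]'

```text
time: 69.65
tool_pos: [434.7, 9.9, 180.9]
tcp_rot: [-3.139, -0.0, 1.454]
contact_force: [0.2, -0.1, -0.4]
grip_width: 0.6
finger_force: 0.0
```

```bash
python3 - <<'E'
from h import *
w=bot.capture("wrist");c=cam("wrist");g=cv2.cvtColor(w,cv2.COLOR_RGB2GRAY);cv2.imwrite("pics/w23.png",w[:,:,::-1])
t=bot.get_obs()["tool_pos"];d=t[:2]-CC;print(t,d@UX,d@UY)
P=lambda y,z:proj(c,case(-79,y,z))[0].round(1).tolist()
print([(y,z,P(y,z)) for y,z in((-106,66),(-106,58),(-112,58),(-146,52))])
u,v=map(int,P(-106,58))
for r in range(v-30,v+60,2): print(r,g[r,u-24:u+27:4].tolist())
E
```

```text
[434.77989801   9.88652166 180.96514747] -80.13981883125952 -196.7282852152547
[(-106, 66, [324.9, 118.1]), (-106, 58, [324.9, 118.6]), (-112, 58, [325.0, 126.2]), (-146, 52, [325.0, 167.1])]
88 [194, 187, 209, 253, 252, 253, 253, 254, 253, 254, 143, 54, 226]
90 [190, 186, 211, 255, 255, 255, 255, 255, 255, 255, 149, 52, 227]
92 [191, 193, 180, 124, 120, 121, 129, 117, 123, 123, 247, 53, 225]
94 [196, 196, 216, 82, 85, 152, 246, 164, 83, 80, 250, 55, 224]
96 [195, 199, 113, 186, 109, 142, 241, 118, 80, 89, 57, 55, 226]
98 [201, 195, 138, 255, 255, 255, 255, 255, 255, 255, 240, 65, 226]
100 [200, 195, 88, 254, 253, 253, 253, 254, 254, 254, 255, 90, 227]
102 [197, 202, 86, 253, 252, 253, 253, 253, 253, 253, 255, 89, 226]
104 [190, 194, 196, 255, 255, 255, 255, 255, 255, 255, 255, 87, 227]
106 [194, 190, 94, 62, 61, 71, 215, 98, 59, 60, 128, 63, 226]
108 [192, 194, 113, 110, 110, 145, 242, 131, 117, 113, 104, 59, 226]
110 [201, 206, 110, 131, 131, 159, 242, 159, 148, 145, 99, 60, 228]
112 [202, 200, 92, 255, 255, 255, 254, 255, 255, 255, 87, 60, 227]
114 [202, 203, 191, 253, 253, 253, 2
[... 1379 characters left out ...]
 64, 37, 193, 199, 193, 194]
158 [99, 204, 194, 195, 111, 61, 62, 64, 35, 194, 193, 194, 198]
160 [114, 106, 204, 200, 107, 63, 63, 64, 35, 197, 192, 190, 198]
162 [115, 116, 114, 209, 110, 61, 62, 60, 37, 201, 195, 199, 204]
164 [118, 115, 115, 114, 120, 61, 61, 63, 37, 198, 192, 198, 196]
166 [114, 117, 116, 116, 117, 61, 62, 63, 39, 190, 194, 201, 197]
168 [114, 117, 111, 116, 123, 57, 61, 57, 58, 195, 197, 200, 192]
170 [116, 115, 112, 120, 119, 95, 94, 165, 192, 193, 207, 197, 188]
172 [115, 114, 111, 120, 117, 110, 115, 172, 193, 191, 198, 193, 193]
174 [113, 117, 115, 117, 117, 111, 116, 175, 192, 191, 192, 196, 199]
176 [113, 114, 113, 111, 110, 114, 112, 99, 198, 197, 199, 198, 201]
```

After release there is still a gap of about 2 mm by the pixels. The first insertion reached contact at TCP y −129, which puts the grip face at −106, and now it is at about −108. I'll push the remainder.

>>> servo_tool --deltas '[[[0, 0, 0.04], [0, 0, 0]], [[0, 0, 0.05], [0, 0, 0]], [[0, 0, 0.05], [0, 0, 0]], [[0, 0, 0.018], [0, 0, 0]], [[0, 0, 0], [0, 0, 0]], [[0.012, 0, 0], [0, 0, 0]], [[0.012, 0, 0], [0, 0, 0]], [[0.008, 0, 0], [0, 0, 0]], [[0.004, 0, 0], [0, 0, 0]], [[0.003, 0, 0], [0, 0, 0]], [[0.002, 0, 0], [0, 0, 0]], [[0, 0, 0], [0, 0, 0]]]'

```text
time: 71.2
tool_pos: [440.2, 48.6, 24.3]
tcp_rot: [-3.141, 0.003, 1.455]
contact_force: [-2.2, -11.7, 1.9]
grip_width: 0.2
finger_force: 6.3
```

>>> servo_tool --deltas '[[[0.002, 0, 0], [0, 0, 0]], [[0, 0, 0], [0, 0, 0]], [[0, 0, 0], [0, 0, 0]]]'

```text
time: 71.58
tool_pos: [440.2, 49.0, 24.3]
tcp_rot: [-3.141, 0.005, 1.455]
contact_force: [-2.6, -22.5, 1.7]
grip_width: 0.6
finger_force: 11.1
```

>>> servo_tool --deltas '[[[0.001, 0, 0], [0, 0, 0]], [[0.001, 0, 0], [0, 0, 0]], [[0, 0, 0], [0, 0, 0]]]'

```text
time: 71.95
tool_pos: [440.3, 49.5, 24.2]
tcp_rot: [-3.141, 0.007, 1.456]
contact_force: [-3.3, -32.2, 1.9]
grip_width: 0.5
finger_force: 16.2
```

```bash
cat >gap.py <<'E'
from h import *
w=bot.capture("wrist");c=cam("wrist");g=cv2.cvtColor(w,cv2.COLOR_RGB2GRAY);cv2.imwrite("pics/w_%d.png"%(bot.get_obs()["time"]*100),w[:,:,::-1])
P=lambda y,z:proj(c,case(-79,y,z))[0].round(1).tolist()
print([(y,z,P(y,z)) for y,z in((-106,66),(-106,58),(-108,58),(-146,54),(-146,60))])
u,v=map(int,P(-106,66))
for k in range(-10,16,4): print(k,g[v-8:v+14,u+k].tolist())
v2=int(P(-146,58)[1]); print(v2-10,g[v2-10:v2+10,u+4].tolist())
E
python3 gap.py
```

```text
[(-106, 66, [322.9, 204.7]), (-106, 58, [323.0, 201.0]), (-108, 58, [323.0, 205.6]), (-146, 54, [323.0, 283.6]), (-146, 60, [323.0, 289.1])]
-10 [141, 146, 145, 145, 145, 145, 147, 151, 155, 38, 50, 53, 54, 51, 53, 47, 53, 52, 49, 49, 49, 51]
-6 [147, 148, 146, 148, 147, 150, 151, 149, 152, 41, 50, 53, 52, 53, 53, 53, 51, 50, 50, 51, 53, 50]
-2 [149, 148, 148, 146, 145, 143, 144, 148, 151, 42, 54, 56, 54, 57, 54, 53, 52, 54, 52, 51, 51, 51]
2 [146, 147, 145, 147, 148, 150, 148, 153, 153, 38, 54, 56, 53, 54, 53, 54, 53, 52, 51, 52, 53, 51]
6 [147, 148, 149, 146, 150, 149, 150, 151, 155, 39, 54, 57, 56, 54, 54, 57, 53, 53, 54, 53, 53, 51]
10 [148, 148, 148, 150, 152, 149, 151, 154, 152, 41, 54, 57, 58, 57, 57, 55, 56, 53, 54, 53, 53, 52]
14 [151, 149, 148, 148, 147, 145, 145, 145, 145, 33, 43, 50, 48, 50, 51, 53, 52, 50, 49, 47, 45, 48]
277 [36, 36, 38, 35, 33, 34, 34, 34, 31, 31, 33, 35, 29, 33, 29, 32, 32, 29, 31, 32]
```

>>> servo_tool --deltas '[[[-0.002, 0, 0], [0, 0, 0]], [[-0.003, 0, 0], [0, 0, 0]], [[-0.005, 0, 0], [0, 0, 0]], [[-0.01, 0, 0], [0, 0, 0]], [[0, 0, 0], [0, 0, 0]], [[0, 0, 0], [0, 0, 0]]]'

```text
time: 72.75
tool_pos: [438.5, 34.6, 24.2]
tcp_rot: [3.142, -0.0, 1.454]
contact_force: [0.1, -0.1, 0.2]
grip_width: 0.6
finger_force: 0.0
```

```bash
python3 gap.py
```

```text
[(-106, 66, [322.9, 166.2]), (-106, 58, [323.0, 164.6]), (-108, 58, [323.0, 169.5]), (-146, 54, [323.3, 253.2]), (-146, 60, [323.2, 257.6])]
-10 [253, 253, 253, 253, 253, 254, 255, 255, 169, 45, 63, 65, 64, 70, 70, 76, 76, 69, 71, 72, 71, 61]
-6 [254, 254, 254, 254, 254, 254, 254, 255, 248, 211, 71, 56, 64, 70, 74, 76, 75, 73, 75, 75, 75, 63]
-2 [254, 254, 253, 253, 253, 253, 253, 254, 251, 244, 198, 42, 63, 68, 75, 77, 76, 76, 77, 74, 61, 65]
2 [253, 253, 254, 254, 254, 254, 254, 255, 238, 190, 165, 50, 65, 71, 77, 76, 72, 76, 77, 75, 74, 74]
6 [254, 254, 254, 254, 254, 254, 255, 255, 221, 143, 49, 66, 65, 74, 73, 76, 75, 77, 75, 74, 76, 73]
10 [254, 254, 254, 254, 254, 254, 255, 255, 174, 48, 65, 70, 67, 71, 75, 78, 77, 78, 74, 77, 73, 73]
14 [254, 254, 254, 254, 254, 254, 255, 255, 163, 45, 60, 64, 62, 65, 69, 65, 69, 68, 66, 66, 66, 66]
246 [40, 39, 40, 37, 41, 40, 36, 59, 127, 120, 118, 118, 119, 119, 119, 118, 119, 119, 120, 119]
```

>>> servo_tool --deltas '[[[-0.02, 0, 0], [0, 0, 0]], [[-0.01, 0, -0.03], [0, 0, 0]], [[0, 0, -0.05], [0, 0, 0]], [[0, 0, -0.05], [0, 0, 0]], [[0, 0, 0], [0, 0, 0]], [[0, 0, 0], [0, 0, 0]], [[0, 0, 0], [0, 0, 0]]]' --fingers 0.3

```text
time: 73.68
tool_pos: [434.0, 5.0, 152.9]
tcp_rot: [-3.139, -0.0, 1.454]
contact_force: [-1.0, 0.3, -0.0]
grip_width: 27.7
finger_force: 0.0
```

```bash
python3 gap.py; python3 - <<'E'
from h import *
o=bot.get_obs();print(o["time"],o["contact_force"].round(1))
# lid still shut: front top edge in this view; bystanders unmoved between first and last scene pictures
a=cv2.imread("pics/scene0.png").astype(int);b=bot.capture("scene")[:,:,::-1].astype(int);cv2.imwrite("pics/send.png",b)
d=(np.abs(a-b).max(2)>45).astype(np.uint8);d=cv2.morphologyEx(d,cv2.MORPH_OPEN,np.ones((3,3),np.uint8))
for k in blobs(d,40): print("changed",k.min(0),k.max(0))
s=cam("scene")
g=cv2.cvtColor(b.astype(np.uint8),cv2.COLOR_BGR2GRAY)
for t in(0,.05,.1): print(t,proj(s,[lid(-130,100,36,t),lid(-130,0,36,t)]).round(1).tolist())
u,v=proj(s,lid(-130,60,36,0))[0].round().astype(int);print(u,v,g[v-15:v+15,u].tolist())
E
```

```text
[(-106, 66, [325.1, 109.0]), (-106, 58, [325.1, 109.8]), (-108, 58, [325.1, 112.6]), (-146, 54, [325.1, 164.0]), (-146, 60, [325.1, 164.7])]
-10 [255, 255, 254, 254, 254, 254, 254, 255, 255, 63, 90, 123, 116, 95, 75, 79, 77, 74, 89, 92, 94, 91]
-6 [255, 255, 254, 254, 254, 254, 255, 255, 255, 68, 94, 44, 45, 53, 71, 72, 71, 69, 72, 70, 72, 70]
-2 [255, 255, 255, 254, 254, 254, 254, 255, 255, 102, 254, 253, 207, 32, 65, 74, 72, 71, 72, 72, 71, 71]
2 [255, 255, 254, 254, 254, 254, 255, 255, 254, 86, 118, 126, 121, 45, 71, 73, 72, 71, 72, 70, 71, 72]
6 [255, 255, 255, 255, 255, 255, 255, 255, 255, 73, 95, 42, 49, 58, 73, 73, 73, 73, 73, 71, 73, 71]
10 [255, 255, 254, 254, 254, 254, 255, 255, 255, 65, 84, 94, 122, 129, 123, 129, 229, 222, 222, 226, 223, 223]
14 [255, 255, 255, 255, 255, 255, 255, 255, 254, 53, 120, 82, 117, 128, 120, 113, 105, 111, 204, 198, 200, 201]
154 [66, 68, 67, 63, 67, 66, 66, 65, 66, 61, 60, 64, 129, 219, 204, 199, 203, 205, 106, 114]
73.725 [ 0.5 -0.3  0.6]
changed [480 380] [494 399]
changed [487 376] [532 411]
changed [482 343] [492 356]
changed [457 319] [481
[... 196 characters left out ...]
 273]
changed [504 169] [596 191]
changed [278 166] [326 220]
changed [498 150] [508 164]
changed [578 134] [639 198]
changed [591 116] [639 144]
changed [516  82] [530 103]
changed [599  56] [615  67]
changed [556  54] [567  74]
changed [370  44] [492 185]
changed [617  34] [639  63]
changed [522  31] [547  74]
0 [[551.2, 352.5], [497.2, 306.4]]
0.05 [[551.7, 350.7], [497.3, 304.5]]
0.1 [[552.1, 349.0], [497.2, 302.6]]
529 333 [127, 127, 133, 131, 127, 129, 135, 129, 130, 127, 130, 127, 132, 129, 130, 128, 130, 134, 138, 138, 141, 135, 135, 134, 138, 135, 139, 136, 138, 138][ WARN:0@1.179] global loadsave.cpp:1063 imwrite_ Unsupported depth image for selected encoder is fallbacked to CV_8U.
```

```bash
python3 -c "
from plant import bot
print(bot.close_job())"
```

```text
the job is handed in; nothing more can be done
None
```

I handed the job in at about 74 s: four plates upright in the case slots, the tin laid in its compartment, the lid shut and the pin through all three eyelets. The pin slid back about 17 mm at first release, so I pushed it home again; it now droops slightly, leaving its grip 1–2 mm off the first eyelet at the centre. The other things on the bench look unmoved; final checks were pixel measurements because my 14 picture views were used up, and no verdict came back.

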